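# Check weight onto the bench scale with self-closing tongs

### The arm

A 6-joint arm with a two-finger parallel gripper is mounted at the origin on the work surface. World frame = base frame: x ahead of the robot, y to its left, z up, the work surface at z = 0. Lengths are in m, angles in degrees, forces in N, time in s.
With the tool pointing down it reaches from about 0.35 to 0.875 m from the base axis. Payload 4.2 kg.
Tool frame: the origin (TCP) lies midway between the tips of the shut fingers; the grasp point (between the pads) lies 19 mm behind it; z points along the fingers, y is the direction in which the jaws open and shut (so a half turn about z gives the same grasp; the last joint's range is limited). The gripper opens to 87 mm and grips with 3 to 60 N. Pads are 19 mm wide; open, the fingers measure 117 mm over their backs; the gripper's body (75 mm by 190 mm) begins 51 mm behind the grasp point.
Start: joints at [80.363, 22.042, 0.453, 0, -68.411, -14.817], TCP at [0.259, 0.569, 0.223] pointing down, gripper open.
Joint ranges: [-179.83, 179.83], [-69.29, 118.12], [-61.27, 80.66], [-181.25, 117.63], [-171.15, -9.14], [-177.46, 177.46]. Speed limits (degrees/s): [159.86, 159.86, 180, 180, 180, 180].

### API

Orientations are given as a 3x3 rotation matrix whose columns are the frame's x, y, z axes.
In Python, from station import sense, capture, calibration, finish_job gives the robot as it stands.
- The arm moves only by the tool carry_out, never from a script. Its argument "commands" is one flat list of numbers, 6 for each row, row after row: the shift along the tool's x, y, z in mm, then the turn, a rotation vector about the tool's x, y, z in rad. A call has 1 to 5 rows; each row shifts and turns the pose as measured when the row begins, along the tool's axes as they then stand; what a row does not reach is not made up. A row lasts 1/8 s, in which the tool goes at most 62.5 mm and 10.7 degrees, less where a joint would pass 70% of its speed; a pose out of reach is approached as far as the arm can. A call is refused whole if a number of a shift passes 62.5 or a number of a turn 0.188, either way. A call with a gripper value outside its range is refused whole. "grip" is the finger opening in mm, from 0 to 87, set as the call begins (left out, the last holds). The fingers move at their own pace and stop on an object; the grip force is fixed at half the most. Time passes only in rows, so rows that do not move let the fingers close. It gives the time, the measured TCP pose, the force and the opening at its end, in the units of the state.
- sense(): the state, without advancing time (a new reading comes with each control period).
- capture(name): name is "scene" or "top"; returns the picture (384x512x3 uint8, red, green, blue); there is no depth.
- calibration(name): a dict with "fx", "fy", "cx", "cy" (pixels), "dist" ([k1, k2, p1, p2, k3] as OpenCV has them; the pictures are not rectified), "rvec" (rotation vector, rad) and "tvec" (3), from world to camera coordinates, as OpenCV has them. Camera axes: x right, y down, z forward; pixel columns grow to the right and rows downward; lengths in m; the calibration is good to about 2 mm. A picture is of the moment at which its call begins. calibration takes no time and is no camera call.
- finish_job(): hands the job in, once; it reports no verdict.
The state is a dict: "time_s": time; "joints": joint angles; "joint_velocities": joint speeds; "effort": joint torques, N m; "tcp_pos": TCP position; "ee_rot": TCP orientation; "wrist_force": force on the tool from outside, world axes, zero at the start; "moment": the same for the moment, N m; "gripper_width": opening from 0.0 (shut) to 1.0 (fully open).
Only numpy, scipy, OpenCV 4.12 (cv2) and the standard library are available. Lean on these libraries where they do the work, as an engineer would, in place of code of your own. Each camera call takes 0.05 s, during which the arm holds its last target.

### The job

Check the bench scale: with the self-closing tongs, take the 500 g weight, the largest of the three, by its neck out of the wooden case and stand it gently in the middle of the scale's pan, then put the tongs back in their slot, jaws down and fully home. Never touch the weight itself with the gripper, do not push it down hard into the case, leave the other two weights in their pockets, and at no time load the scale beyond its 1 kg, by pressing or by dropping the weight.

Things in the scene. Friction and masses are not known exactly. Their poses are not given: they have to be found in the camera images.
- tongs: Steel self-closing tongs, 125 mm tall, standing jaws down in the slot of the tool block. Origin: centre of the jaws' underside; z up along the tongs, y the line along which they are squeezed. Two arms on a sprung pivot 58 mm up: squeezing the finger pads opens the jaws, letting go shuts them. Jaw plates 4 mm thick with a V notch each, jaws 15 mm wide, 30 mm over the arms, 1.1 mm more per mm of squeeze.
- tongs_pads (a point): Point midway between the tongs' two flat finger pads (each 20 mm wide, 34 mm tall), 108 mm above the jaws' underside. Over the pads' outer faces: 46 mm let go (jaws shut), 43 mm with the jaws closed on the big weight's neck (about 14 N per pad), 38 mm: jaws still well under its knob's rim, 30 mm: notches clear its knob by 2.5 mm, 24 mm: by 5 mm (about 23 N per pad).
- weight500: The 500 g check weight, largest of three plain steel cylinders: body 38 mm across and 52 mm high, above its flat shoulder a neck 10 mm across and 6 mm high, then a knob 16 mm across and 10 mm high (68 mm in all). Starts upright in a pocket 18 mm deep of the wooden case. Origin: centre of its underside; z up.
- weight_neck (a point): Middle of the neck of the 500 g weight, on its axis, 55 mm above its underside and 3 mm above the shoulder: where the tongs' jaws grip. Spread jaws resting on the shoulder come down about 1 mm more as they close in on the neck.
- weight200: The 200 g check weight, 28 mm across and 50 mm high, in the middle pocket of the case. Origin: centre of its underside.
- weight100: The 100 g check weight, 22 mm across and 40 mm high, in the end pocket of the case. Origin: centre of its underside.
- case: Wooden block 75 x 175 x 32 mm (x, y, z), fixed, with three round pockets in a row along y, each 2 mm wider than its weight: 500 g at y = -50 mm, 200 g at +5 mm, 100 g at +48 mm. Pocket floors 14 mm above the bench. Origin: centre of its underside.
- scale: Low white bench scale, 210 x 170 mm, rated for 1 kg, blank display on its -x edge, standing on four levelling feet that are screwed out differently each time: the top of its round steel pan (130 mm across) lies 51 to 66 mm above the bench, level. The pan rests on a stiff load cell that gives only 0.7 mm under 10 N. Origin: on the bench under the middle of the housing (not the pan's height).
- pan_axis (a point): Point on the bench straight below the centre of the scale's pan, 22 mm to +x of the scale's origin; it tells nothing of the pan's height.
- block: Wooden tool block 130 x 70 x 62 mm (x, y, z), fixed; a marker, its top 97 mm above the bench, stands in one of its round holes at the +x end. Origin: centre of its underside.
- slot_mouth (a point): Centre of the mouth of the tongs' slot, on the block's top face (62 mm above the bench). The slot is 22 mm wide (block's x), 40 mm long (block's y), 50 mm deep, with a 3 mm chamfer; the tongs stand on its floor. Held tongs may have tilted a few degrees in the grip by the time they come back.
There are look-alikes about, which are no part of the job. Several things have the shape of the case; the one meant has the colours described above. What is shaped like the weight500 but green is not meant.

How it is judged (in metres and radians):
On the way, in this order (a step that is already met when the one before it is completed fails the run):
1. the 500 g weight hangs by its neck in the tongs, clear of its pocket (z of weight500 in the frame of case above 0.036 m and contact force between tongs and weight500 above 1 N and z of tongs in the frame of weight_neck between -0.006 and 0.0015 m and contact force between the fingers and tongs above 1 N), for 0.2 s.
2. the 500 g weight stands on the pan, let go by the tongs (horizontal distance between weight500 and pan_axis below 0.02 m and contact force between weight500 and scale above 2 N and angle between weight500's own z axis and vertical below 0.12 rad and contact force between tongs and weight500 below 0.05 N), for 0.2 s.
At the end, for the whole second after the job is handed in: The 500 g weight stands upright (0.12 rad) and still on the pan within 20 mm of its centre, free of the tongs; the tongs rest jaws down in their slot within 4 mm of its floor (tilt under 0.15 rad); the 200 g and 100 g weights are where they were (10 mm) (all of step 2 and linear speed of each of weight500, tongs below 0.01 m/s and horizontal distance between tongs and slot_mouth below 0.008 m and z of tongs in the frame of slot_mouth below -0.046 m and angle between tongs's own z axis and vertical below 0.15 rad and distance of each of weight200, weight100 from where it was at the start of the episode below 0.01 m); the robot touches nothing.
It fails at once if the gripper or arm touches the 500 g weight (contact force between any of the fingers, the arm and weight500 above 0.2 N).
It fails at once if the scale is loaded beyond 1 kg (10 N) (contact force between scale and anything else above 10 N).
It fails at once if the 500 g weight is dropped or thrown: it moves faster than 0.06 m/s with nothing of the tongs touching it (contact force between tongs and weight500 below 0.02 N and linear speed of weight500 above 0.06 m/s).
It fails at once if the 500 g weight is pressed into the case with more than 25 N (contact force between weight500 and case above 25 N).
It fails at once if another weight is lifted or pushed out of place (20 mm) (distance of any of weight200, weight100 from where it was at the start of the episode above 0.02 m).
It also fails if it takes over 72 s, if anything falls off the work surface, if the arm or the gripper's body presses on something with over 40 N, if the wrist force passes 120 N, or if a joint passes its speed limit or range.

## Working session

There is one attempt and no reset: what is moved stays moved. The work goes in short steps, Python scripts to look and compute and a tool call to move; the robot and the scene stay as the last step left them, time stands still between calls to the robot, and variables do not carry over. Pictures are saved under pics/ and viewed, and the job is handed in when it is done.

Besides the shell and the picture viewer there is one more tool, called after ">>>" as a command line: name --argument value ..., lists and objects as JSON in quotes. carry_out: Moves the arm, as the interface text tells. Its arguments: {"type":"object","properties":{"commands":{"type":"array"},"grip":{"type":"number"}},"required":["commands"]}

```bash
ls; mkdir -p pics; cat > h.py <<'E'
import numpy as np, cv2
from station import sense, capture, calibration, finish_job
def cal(n):
    c=calibration(n);K=np.array([[c['fx'],0,c['cx']],[0,c['fy'],c['cy']],[0,0,1.]]);R=cv2.Rodrigues(np.array(c['rvec'],float))[0]
    return K,np.array(c['dist'],float),R,np.array(c['tvec'],float)
def ray(n,uv):
    K,d,R,t=cal(n);p=cv2.undistortPoints(np.array(uv,float).reshape(-1,1,2),K,d).reshape(-1,2)
    v=np.c_[p,np.ones(len(p))]@R; return -R.T@t, v/np.linalg.norm(v,axis=1)[:,None]
def onz(n,uv,z):
    o,v=ray(n,uv); return o+v*((z-o[2])/v[:,2])[:,None]
def proj(n,P):
    K,d,R,t=cal(n);return cv2.projectPoints(np.array(P,float).reshape(-1,1,3),cv2.Rodrigues(R)[0],t,K,d)[0].reshape(-1,2)
def tri(na,a,nb,b):
    o1,v1=ray(na,[a]);o2,v2=ray(nb,[b]);A=np.c_[v1[0],-v2[0]];s=np.linalg.lstsq(A,o2-o1,rcond=None)[0]
    p=o1+s[0]*v1[0];q=o2+s[1]*v2[0];return (p+q)/2,np.linalg.norm(p-q)
def save(n,img): cv2.imwrite('pics/'+n+'.png',img[:,:,::-1])
E
python3 - <<'E'
from h import *
print(sense())
for n in('scene','top'):
    i=capture(n);np.save(n+'0.npy',i);save(n+'0',i); K,d,R,t=cal(n);print(n,-R.T@t,R[2],K[0,0])
E
```

```text
pics
{'time_s': 0.0, 'joints': array([ 8.03620717e+01,  2.20895116e+01,  3.77807887e-01, -3.04018950e-02,
       -6.84119732e+01, -1.48179207e+01]), 'joint_velocities': array([ 0.06400597,  0.00840231,  0.07134057, -0.00165482, -0.02427096,
       -0.12330736]), 'effort': array([-6.28467242e-04, -3.90665352e+01,  1.87407446e+01,  4.22017962e+00,
        1.09317707e-02, -1.83534021e-04]), 'tcp_pos': array([0.25845375, 0.56836824, 0.22145566]), 'ee_rot': array([[ 9.10199526e-01, -4.14169174e-01, -8.47810777e-04],
       [-4.14170035e-01, -9.10197231e-01, -2.04544836e-03],
       [ 7.54866364e-05,  2.21290395e-03, -9.99997549e-01]]), 'wrist_force': array([-0.88103233, -0.00363429, -0.08249068]), 'moment': array([0.02963766, 0.03387549, 0.00858221]), 'gripper_width': 1.0008152750538246}
scene [0.7977721  0.6944279  0.79439879] [-0.33835817 -0.65774317 -0.6729693 ] 491.16793608900923
top [ 0.17102599 -0.0030101   1.2870618 ] [ 0.20382576  0.02904581 -0.97857621] 496.4956057296392
```

View pics/scene0.png

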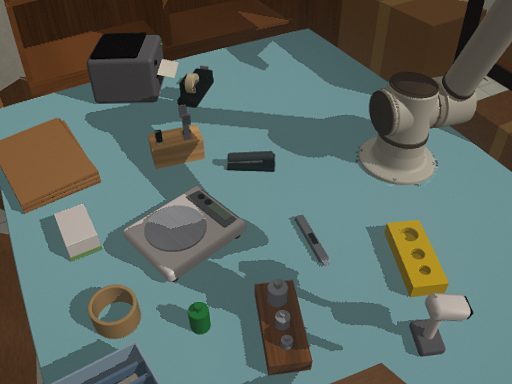

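View pics/top0.png

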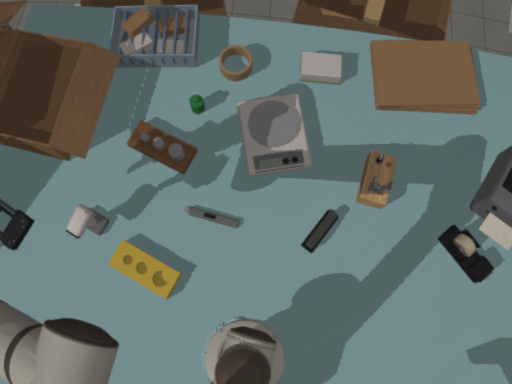

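The case candidates are the brown wooden block with three steel weights (scene 282,322; top 163,148) and the yellow block with empty holes (scene 415,255; top 145,268). The brown one fits because it is wooden and holds the weights. The green cylinder (scene 200,317; top 197,103) is the weight look-alike. I'll enlarge crops to confirm.

```bash
python3 - <<'E'
from h import *
T=np.load('top0.npy');S=np.load('scene0.npy')
def c(i,x,y,w,h,f): return cv2.resize(i[y:y+h,x:x+w],None,fx=f,fy=f,interpolation=cv2.INTER_CUBIC)
a=c(T,120,110,88,70,4.5);b=c(T,350,145,60,70,4.5)
save('crop_top',np.hstack([a,b])) 
a=c(S,245,270,75,105,5);b=c(S,140,90,75,105,5)
save('crop_scene',np.hstack([a,b]))
save('crop_scale',np.hstack([c(S,115,180,140,105,2.8),c(T,230,85,90,105,2.8)]))
E
```

```text
(no output)
```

View pics/crop_top.png

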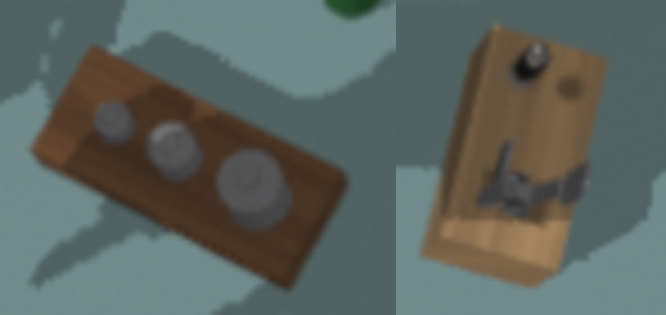

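View pics/crop_scene.png

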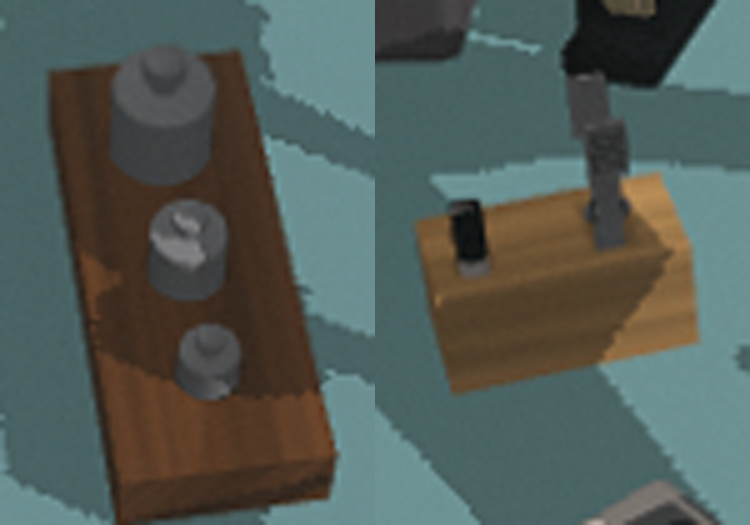

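View pics/crop_scale.png

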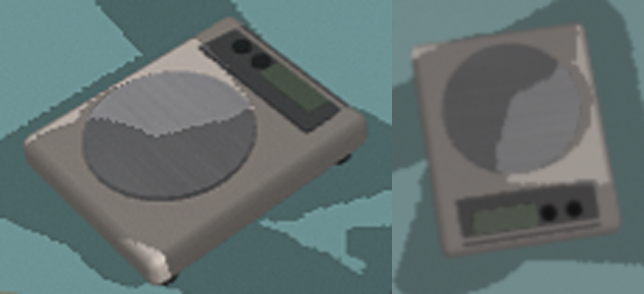

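```bash
python3 - <<'E'
from h import *
np.set_printoptions(precision=4,suppress=True)
S=lambda x,y:(x/5+245,y/5+270); S2=lambda x,y:((x-375)/5+140,y/5+90)
T=lambda x,y:(x/4.5+120,y/4.5+110); T2=lambda x,y:((x-396)/4.5+350,y/4.5+145)
cs=onz('scene',[S(50,72),S(238,52),S(332,458),S(118,488)],.032)
ct=onz('top',[T(345,182),T(290,290),T(35,150),T(95,48)],.032)
def sz(c): print(c[:,:2].tolist(),'mean',c.mean(0),'sides',[np.linalg.norm(c[i]-c[(i+1)%4]).round(4) for i in range(4)])
sz(cs);sz(ct)
print('knob',onz('scene',[S(167,62)],.082),onz('top',[T(252,175)],.082),tri('scene',S(167,62),'top',T(252,175)))
bs=onz('scene',[S2(415,220),S2(660,175),S2(690,245),S2(438,305)],.062)
bt=onz('top',[T2(495,28),T2(607,62),T2(560,245),T2(443,215)],.062)
sz(bs);sz(bt)
# pads tops z .125 : 
print('padtops',onz('scene',[S2(587,73),S2(606,121)],.125),onz('top',[T2(505,145),T2(583,168)],.125))
def ell(n,i,box,lo):
    pass
Sc=lambda x,y:(x/2.8+115,y/2.8+180); Tc=lambda x,y:((x-392)/2.8+230,y/2.8+85)
for z in (.05,.058,.066):
    a=onz('scene',[Sc(83,150),Sc(256,110),Sc(185,70),Sc(155,200)],z)
    b=onz('top',[Tc(443,108),Tc(590,108),Tc(517,43),Tc(517,174)],z)
    print(z,a.mean(0),b.mean(0),np.linalg.norm(a[0]-a[1]),np.linalg.norm(b[0]-b[1]),np.linalg.norm(b[2]-b[3]))
E
```

```text
[[0.5264091226262583, 0.19477921424688127], [0.4581597887602004, 0.22088877235183274], [0.5200050468626587, 0.38392146115628073], [0.5890853571109126, 0.3588048810890966]] mean [0.5234 0.2896 0.032 ] sides [np.float64(0.0731), np.float64(0.1744), np.float64(0.0735), np.float64(0.1756)]
[[0.5172085723585464, 0.19117718226410224], [0.4489666369190151, 0.21355485929274523], [0.5157102487225123, 0.37917582236287517], [0.5829856064006614, 0.3541986561143431]] mean [0.5162 0.2845 0.032 ] sides [np.float64(0.0718), np.float64(0.1786), np.float64(0.0718), np.float64(0.1758)]
knob [[0.5052 0.2436 0.082 ]] [[0.5014 0.2366 0.082 ]] (array([0.5028, 0.2385, 0.0748]), np.float64(0.0015475190245121957))
[[0.5542464868796804, -0.33020908277461636], [0.4275849576871913, -0.30542351648587873], [0.4387342383768968, -0.2413743783264063], [0.5676598256603183, -0.25634085858552635]] mean [ 0.4971 -0.2833  0.062 ] sides [np.float64(0.1291), np.float64(0.065), np.float64(0.1298), np.float64(0.0751)]
[[0.5621994236223671, -0.2642862465976008], [0.5503300645723351, -0.33165135745833935], [0.4394694100718045, -0.3104671494312843], [0.4486868789506556, -0.2418542800345609]] mean [ 0.5002 -0.2871  0.062 ] sides [np.float64(0.0684), np.float64(0.1129), np.float64(0.0692), np.float64(0.1157)]
padtops [[ 0.4561 -0.321   0.125 ]
 [ 0.4644 -0.2754  0.125 ]] [[ 0.477  -0.2607  0.125 ]
 [ 0.4696 -0.3047  0.125 ]]
0.05 [ 0.6082 -0.0019  0.05  ] [ 0.6097 -0.0044  0.05  ] 0.13263930407192986 0.13819767610870165 0.1302837601542984
0.058 [0.6102 0.0056 0.058 ] [ 0.6069 -0.0044  0.058 ] 0.13121383906223735 0.13730396052158653 0.12944122335862687
0.066 [0.6123 0.0131 0.066 ] [ 0.604  -0.0044  0.066 ] 0.12978837405254467 0.13641024493447143 0.12859868656295556
```

```bash
cat >> h.py <<'E'
def polymask(n,img,box,cond,eps=2.0,f=6):
    x,y,w,h=box;c=cv2.resize(img[y:y+h,x:x+w],None,fx=f,fy=f,interpolation=cv2.INTER_CUBIC)
    hsv=cv2.cvtColor(c,cv2.COLOR_RGB2HSV);m=cond(hsv,c).astype(np.uint8)*255
    m=cv2.morphologyEx(m,cv2.MORPH_CLOSE,np.ones((25,25)));m=cv2.morphologyEx(m,cv2.MORPH_OPEN,np.ones((15,15)))
    cs,_=cv2.findContours(m,cv2.RETR_EXTERNAL,cv2.CHAIN_APPROX_NONE);k=max(cs,key=cv2.contourArea)
    hull=cv2.convexHull(k);p=cv2.approxPolyDP(hull,eps*f,True).reshape(-1,2)
    v=c.copy();cv2.drawContours(v,[k],-1,(255,0,0),1)
    for q in p: cv2.circle(v,tuple(map(int,q)),4,(0,255,0),1)
    to=lambda q:(np.array(q,float)+.5)/f-.5+[x,y]
    return to(p),to(k.reshape(-1,2)),v
E
python3 - <<'E'
from h import *
np.set_printoptions(precision=2,suppress=True)
T=np.load('top0.npy');S=np.load('scene0.npy')
warm=lambda h,c:(c[:,:,0].astype(int)>c[:,:,2]+8)
for n,i,b in(('scene',S,(245,270,75,105)),('top',T,(120,110,88,70)),('scene',S,(140,110,75,65)),('top',T,(350,145,60,70))):
    p,k,v=polymask(n,i,b,warm,1.2);print(n,b,p.tolist());save('m_%s_%d'%(n,b[0]),v)
a=[cv2.imread('pics/m_%s.png'%s) for s in('scene_245','top_120','scene_140','top_350')]
o=np.zeros((600,800,3),np.uint8)
for q,(y,x,h,w) in zip(a,((0,0,300,400),(0,400,300,400),(300,0,300,400),(300,400,300,400))):
    s=min(h/q.shape[0],w/q.shape[1]);r=cv2.resize(q,None,fx=s,fy=s);o[y:y+r.shape[0],x:x+r.shape[1]]=r
cv2.imwrite('pics/m_all.png',o)
E
```

```text
scene (245, 270, 75, 105) [[292.4166666666667, 280.0833333333333], [311.4166666666667, 358.0833333333333], [310.25, 368.5833333333333], [282.9166666666667, 374.4166666666667], [267.75, 374.4166666666667], [255.08333333333334, 296.5833333333333], [254.58333333333334, 284.0833333333333]]
top (120, 110, 88, 70) [[139.41666666666666, 120.08333333333333], [195.58333333333331, 147.58333333333334], [195.75, 152.75], [184.41666666666669, 172.91666666666666], [179.41666666666666, 171.91666666666666], [127.91666666666667, 144.91666666666666], [127.08333333333333, 141.08333333333334]]
scene (140, 110, 75, 65) [[196.58333333333334, 124.25], [202.91666666666666, 138.58333333333334], [204.25, 157.91666666666666], [154.91666666666666, 168.08333333333334], [147.75, 133.75]]
top (350, 145, 60, 70) [[370.9166666666667, 150.41666666666666], [396.25, 157.58333333333334], [386.0833333333333, 203.91666666666666], [380.5833333333333, 208.25], [355.4166666666667, 201.41666666666666], [365.9166666666667, 157.75]]
```

View pics/m_all.png

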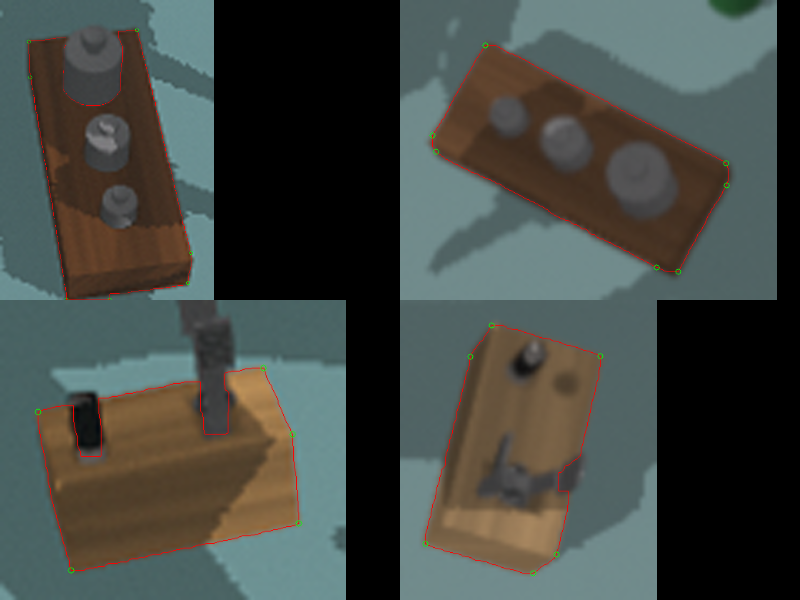

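```bash
python3 - <<'E'
from h import *
np.set_printoptions(precision=4,suppress=True)
T=np.load('top0.npy');S=np.load('scene0.npy')
def rect(c,L,W): pass
# case hull corners
cs=onz('scene',[(254.6,284.1),(292.4,280.1),(311.6,359.5)],.032);print('case s',cs, (cs[0]+cs[2])/2)
ct=onz('top',[(195.8,149.5),(139.4,120.1),(127.1,141.6)],.032);print('case t',ct,(ct[0]+ct[2])/2)
bs=onz('scene',[(147.7,133.7),(196.6,124.2),(202.9,138.6)],.062);print('block s',bs,(bs[0]+bs[2])/2)
bt=onz('top',[(371,150.4),(396.2,157.6),(386,203.9)],.062);print('block t',bt,(bt[0]+bt[2])/2)
S2=lambda x,y:((x-375)/5+140-.4,y/5+90-.4); T2=lambda x,y:((x-396)/4.5+350-.4,y/4.5+145-.4)
print('padtops',onz('scene',[S2(587,73),S2(606,121)],.137),onz('top',[T2(505,145),T2(583,168)],.137))
c=np.hstack([cv2.resize(S[95:145,165:215],None,fx=8,fy=8,interpolation=cv2.INTER_CUBIC),cv2.resize(T[160:210,360:410],None,fx=8,fy=8,interpolation=cv2.INTER_CUBIC)])
c=np.clip(c.astype(float)*1.5,0,255).astype(np.uint8);save('tongs0',c)
E
```

```text
case s [[0.5267 0.1938 0.032 ]
 [0.4581 0.2201 0.032 ]
 [0.5176 0.3807 0.032 ]] [0.5222 0.2873 0.032 ]
case t [[0.5195 0.1938 0.032 ]
 [0.5841 0.3592 0.032 ]
 [0.5203 0.3819 0.032 ]] [0.5199 0.2879 0.032 ]
block s [[ 0.5545 -0.3319  0.062 ]
 [ 0.4271 -0.3093  0.062 ]
 [ 0.4383 -0.243   0.062 ]] [ 0.4964 -0.2875  0.062 ]
block t [[ 0.5641 -0.2615  0.062 ]
 [ 0.5533 -0.3296  0.062 ]
 [ 0.4278 -0.3101  0.062 ]] [ 0.4959 -0.2858  0.062 ]
padtops [[ 0.4624 -0.305   0.137 ]
 [ 0.4705 -0.2601  0.137 ]] [[ 0.4747 -0.257   0.137 ]
 [ 0.4674 -0.3005  0.137 ]]
```

View pics/tongs0.png

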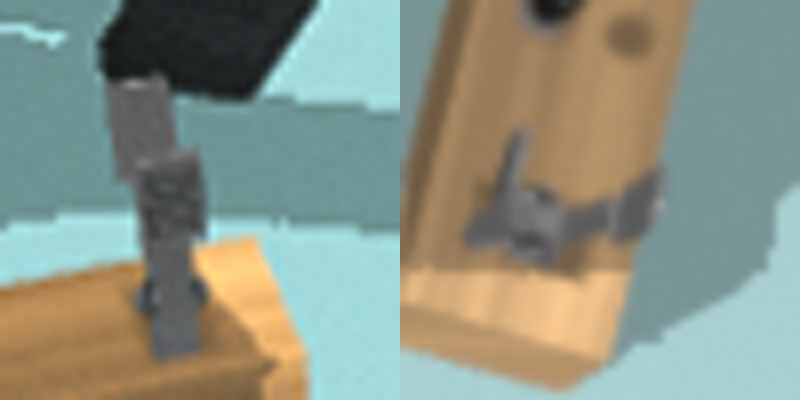

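```bash
python3 - <<'E'
from h import *
np.set_printoptions(precision=4,suppress=True)
s=lambda x,y:(x/8+165-.44,y/8+95-.44); t=lambda x,y:((x-400)/8+360-.44,y/8+160-.44)
print(onz('scene',[s(108,84),s(165,77),s(138,164),s(195,152)],.137))
print(onz('scene',[s(175,358)],.064)) 
P=[]
y=np.array([np.sin(np.radians(10)),np.cos(np.radians(10)),0]);x=np.array([y[1],-y[0],0])
c=np.array([.468,-.281,0])
for sy in(-1,1):
  for sx in(-1,1):
    for z in(.103,.137): P.append(c+y*sy*.023+x*sx*.01+[0,0,z])
ps=proj('scene',P);pt=proj('top',P)
print(((ps-[165,95]+.44)*8).astype(int).tolist());print(((pt-[360,160]+.44)*8+[400,0]).astype(int).tolist())
S=np.load('scene0.npy');T=np.load('top0.npy')
a=cv2.resize(S[95:145,165:215],None,fx=8,fy=8,interpolation=cv2.INTER_CUBIC);b=cv2.resize(T[160:210,360:410],None,fx=8,fy=8,interpolation=cv2.INTER_CUBIC)
c=np.hstack([a,b]);c=np.clip(c*1.5,0,255).astype(np.uint8)
for i,q in enumerate(np.vstack([(ps-[165,95]+.44)*8,(pt-[360,160]+.44)*8+[400,0]])): cv2.circle(c,tuple(map(int,q)),4,(255,0,0) if i%2 else (0,0,255),-1)
save('tongs1',c)
print(sense()['time_s'])
E
```

```text
[[ 0.4725 -0.3062  0.137 ]
 [ 0.4554 -0.3011  0.137 ]
 [ 0.4811 -0.2597  0.137 ]
 [ 0.4634 -0.2573  0.137 ]]
[[ 0.4768 -0.2578  0.064 ]]
[[177, 165], [167, 74], [115, 177], [104, 86], [209, 244], [199, 151], [145, 256], [135, 164]]
[[625, 244], [654, 222], [640, 184], [669, 160], [484, 202], [510, 178], [499, 142], [525, 116]]
0.1
```

View pics/tongs1.png

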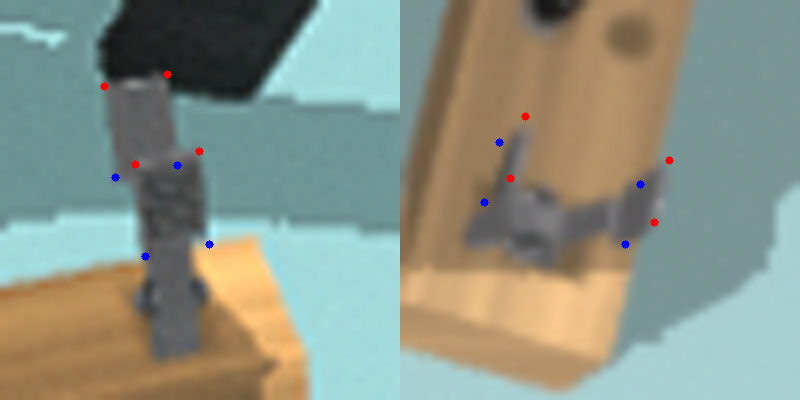

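```bash
cat >> h.py <<'E'
from scipy.spatial.transform import Rotation as Rn
def Rt(yaw):
    a=np.radians(yaw);x=np.array([np.cos(a),np.sin(a),0]);z=np.array([0,0,-1.]);return np.c_[x,np.cross(z,x),z]
def plan(pos,yaw=-10,n=5,show=True):
    """rows from the present pose to pos / straight-down yaw, in n equal rows"""
    s=sense();p=np.array(s['tcp_pos']);R=np.array(s['ee_rot']);rv=Rn.from_matrix(R.T@Rt(yaw)).as_rotvec()
    d=(np.array(pos)-p)/n*1000;out=[]
    for i in range(n):
        Ri=R@Rn.from_rotvec(rv*i/n).as_matrix();out.append(np.r_[np.round(Ri.T@d,1),np.round(rv/n,4)])
    print('t',s['time_s'],'tcp',p.round(4),'dist mm',np.linalg.norm(np.array(pos)-p)*1000,'F',np.round(s['wrist_force'],2),'w',round(s['gripper_width']*87,1))
    for i in range(0,n,5): print([float(v) for r in out[i:i+5] for v in r])
E
python3 - <<'E'
from h import *
plan([.467,-.281,.205],-10,16)
E
```

```text
t 0.1 tcp [0.2585 0.5684 0.2216] dist mm 874.8147789694822 F [-0.76 -0.41 -0.39] w 86.9
[33.8, 42.9, 1.1, 0.0001, 0.0, -0.0158, 33.2, 43.5, 1.1, 0.0001, 0.0, -0.0158, 32.5, 44.0, 1.1, 0.0001, 0.0, -0.0158, 31.8, 44.5, 1.1, 0.0001, 0.0, -0.0158, 31.1, 45.0, 1.1, 0.0001, 0.0, -0.0158]
[30.4, 45.5, 1.1, 0.0001, 0.0, -0.0158, 29.6, 45.9, 1.1, 0.0001, 0.0, -0.0158, 28.9, 46.4, 1.1, 0.0001, 0.0, -0.0158, 28.2, 46.8, 1.1, 0.0001, 0.0, -0.0158, 27.4, 47.3, 1.1, 0.0001, 0.0, -0.0158]
[26.7, 47.7, 1.1, 0.0001, 0.0, -0.0158, 25.9, 48.1, 1.1, 0.0001, 0.0, -0.0158, 25.2, 48.5, 1.1, 0.0001, 0.0, -0.0158, 24.4, 48.9, 1.1, 0.0001, 0.0, -0.0158, 23.6, 49.3, 1.0, 0.0001, 0.0, -0.0158]
[22.8, 49.7, 1.0, 0.0001, 0.0, -0.0158]
```

>>> carry_out --commands '[33.8,42.9,0,0,0,-0.016,33.2,43.5,0,0,0,-0.016,32.5,44,0,0,0,-0.016,31.8,44.5,0,0,0,-0.016,31,45,0,0,0,-0.016]'

```text
time_s: 0.72
tcp_pos: [0.3241, 0.2973, 0.2185]
ee_rot: [[0.943, -0.333, -0.003], [-0.333, -0.943, -0.007], [-0.0, 0.008, -1.0]]
wrist_force: [0.8, 0.4, -0.2]
gripper_width: 0.999
```

>>> carry_out --commands '[30.4,45.5,0,0,0,-0.016,29.6,46,0,0,0,-0.016,28.9,46.4,0,0,0,-0.016,28.2,46.8,0,0,0,-0.016,27.4,47.3,0,0,0,-0.016]'

```text
time_s: 1.35
tcp_pos: [0.3915, 0.0231, 0.2201]
ee_rot: [[0.968, -0.251, -0.002], [-0.251, -0.968, -0.007], [-0.0, 0.007, -1.0]]
wrist_force: [1.1, 0.4, -0.3]
gripper_width: 1.0
```

```bash
python3 -c "
from h import *
plan([.467,-.281,.205],-10,10)"
```

```text
t 1.35 tcp [0.3915 0.0231 0.2201] dist mm 313.74716124329467 F [ 1.07  0.44 -0.33] w 87.0
[14.9, 27.5, 1.7, 0.0007, 0.0001, -0.0079, 14.7, 27.7, 1.7, 0.0007, 0.0001, -0.0079, 14.5, 27.8, 1.7, 0.0007, 0.0001, -0.0079, 14.3, 27.9, 1.6, 0.0007, 0.0001, -0.0079, 14.1, 28.0, 1.6, 0.0007, 0.0001, -0.0079]
[13.8, 28.1, 1.6, 0.0007, 0.0001, -0.0079, 13.6, 28.2, 1.6, 0.0007, 0.0001, -0.0079, 13.4, 28.3, 1.6, 0.0007, 0.0001, -0.0079, 13.2, 28.4, 1.6, 0.0007, 0.0001, -0.0079, 12.9, 28.5, 1.5, 0.0007, 0.0001, -0.0079]
```

>>> carry_out --commands '[30,55,3,0.0014,0,-0.016,29,55.5,3,0.0014,0,-0.016,28,56,3,0.0014,0,-0.016,27,56.5,3,0.0014,0,-0.016,24,52,3,0.0014,0,-0.016]'

```text
time_s: 1.98
tcp_pos: [0.4645, -0.2777, 0.2061]
ee_rot: [[0.986, -0.169, 0.002], [-0.169, -0.986, 0.001], [0.001, -0.001, -1.0]]
wrist_force: [1.0, 0.3, 0.8]
gripper_width: 1.0
```

>>> carry_out --commands '[0,0,0,0,0,0]'

```text
time_s: 2.1
tcp_pos: [0.4643, -0.2809, 0.2044]
ee_rot: [[0.985, -0.175, -0.001], [-0.175, -0.985, 0.002], [-0.001, -0.002, -1.0]]
wrist_force: [-0.4, 0.6, -0.9]
gripper_width: 1.004
```

```bash
python3 - <<'E'
from h import *
i=capture('scene');save('s1',i);j=capture('top');save('t1',j)
plan([.467,-.281,.155],-10,5)
p=sense();P=p['tcp_pos'];R=p['ee_rot']
q=[P+R@np.array([0,s*.0435,0]) for s in(-1,1)]
a=proj('scene',q);b=proj('top',q);print(a,b)
for im,k in((i,a),(j,b)):
    for u in k: cv2.circle(im,tuple(map(int,np.round(u))),1,(255,0,0),-1)
x=cv2.resize(i[60:180,120:260],None,fx=2.85,fy=3,interpolation=cv2.INTER_CUBIC);y=cv2.resize(j[130:250,330:470],None,fx=2.85,fy=3,interpolation=cv2.INTER_CUBIC)
save('st1',np.clip(np.hstack([x,y])*1.3,0,255).astype(np.uint8))
E
```

```text
t 2.2 tcp [ 0.4638 -0.2781  0.2051] dist mm 50.2865137494466 F [0.52 1.19 0.43] w 86.9
[0.7, 0.5, 10.0, -0.0004, 0.0002, 0.0005, 0.7, 0.5, 10.0, -0.0004, 0.0002, 0.0005, 0.7, 0.5, 10.0, -0.0004, 0.0002, 0.0005, 0.7, 0.5, 10.0, -0.0004, 0.0002, 0.0005, 0.7, 0.5, 10.0, -0.0004, 0.0002, 0.0005]
[[186.99464869  94.2967911 ]
 [179.32438181  76.80546377]] [[371.3760041  170.30932045]
 [407.40659577 181.15947883]]
```

View pics/st1.png

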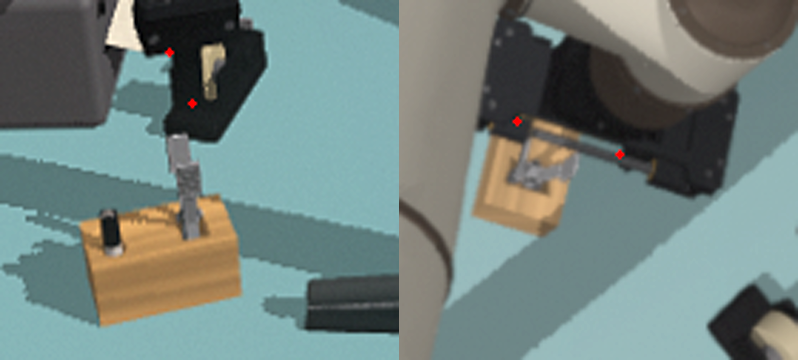

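```bash
python3 - <<'E'
from h import *
i=cv2.imread('pics/s1.png')[:,:,::-1].copy();j=cv2.imread('pics/t1.png')[:,:,::-1].copy()
p=sense();P=p['tcp_pos'];R=p['ee_rot'];print(p['joints'])
q=[P+R@np.array([0,s*y,z]) for y,z in((.0435,0),(.0585,0),(.0375,-.07),(.095,-.07)) for s in(-1,1)]
def cr(n,im,x,y,w,h):
    c=cv2.resize(im[y:y+h,x:x+w],None,fx=4,fy=4,interpolation=cv2.INTER_CUBIC);c=np.clip(c*1.4,0,255).astype(np.uint8)
    for k,u in enumerate(proj(n,q)): cv2.circle(c,tuple(map(int,(u-[x,y]+.5)*4)),3,[(255,0,0),(0,255,0),(0,0,255),(255,255,0)][k//2],-1)
    return c
save('st1b',np.hstack([cr('scene',i,140,0,100,145),cr('top',j,355,105,100,145)]))
E
```

```text
[-13.82661333  14.69833473 -12.85956518  -0.12555003 -62.50259258
  94.02868213]
```

View pics/st1b.png

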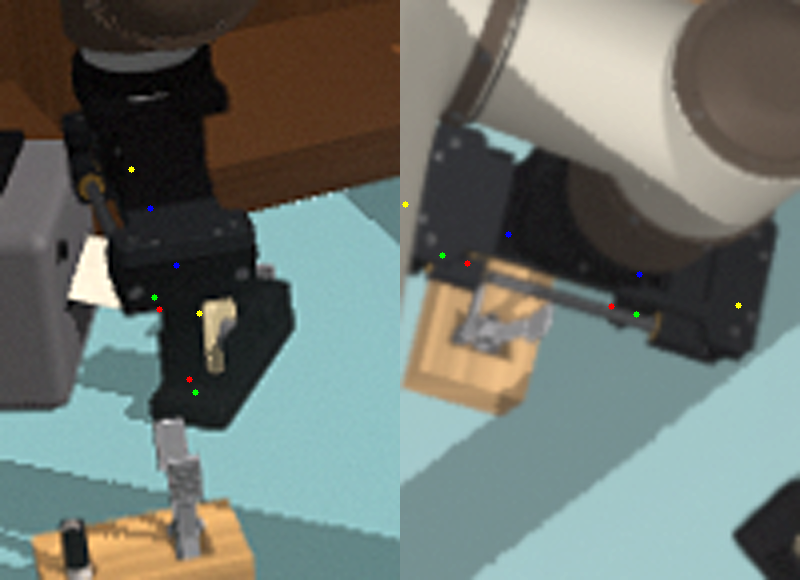

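>>> carry_out --commands '[2,2,16,0,0,0,0.5,0,16,0,0,0,0,0,14,0,0,0,0,0,0,0,0,0]'

```text
time_s: 2.7
tcp_pos: [0.4651, -0.2757, 0.1562]
ee_rot: [[0.986, -0.165, -0.001], [-0.165, -0.986, 0.004], [-0.002, -0.003, -1.0]]
wrist_force: [0.2, -0.4, -0.5]
gripper_width: 1.003
```

```bash
cat >> h.py <<'E'
def look(name,q,sc,tp,f=4,g=1.4):
    """marked crops; sc,tp=(x,y,w,h)"""
    o=[]
    for n,b in(('scene',sc),('top',tp)):
        if b is None: continue
        im=capture(n);np.save(name+n+'.npy',im);x,y,w,h=b
        c=cv2.resize(im[y:y+h,x:x+w],None,fx=f,fy=f,interpolation=cv2.INTER_CUBIC);c=np.clip(c*g,0,255).astype(np.uint8)
        for k,u in enumerate(proj(n,q) if len(q) else []): cv2.circle(c,tuple(map(int,(u-[x,y]+.5)*f)),2,(255,0,0),-1)
        o.append(c)
    save(name,np.hstack(o))
E
python3 - <<'E'
from h import *
s=sense();P=s['tcp_pos'];R=s['ee_rot']
look('g1',[P+R@np.array([x,y,0]) for x in(-.0095,.0095) for y in(-.0435,.0435)],(140,60,80,100),(345,120,80,100),5)
plan([.467,-.281,.101],-10,5)
E
```

```text
t 2.8 tcp [ 0.4661 -0.2764  0.1577] dist mm 56.87198218163402 F [ 0.16  0.16 -0.31] w 86.9
[0.3, 0.9, 11.3, -0.0005, -0.0002, 0.0018, 0.3, 0.9, 11.3, -0.0005, -0.0002, 0.0018, 0.3, 0.9, 11.3, -0.0005, -0.0002, 0.0018, 0.3, 0.9, 11.3, -0.0005, -0.0002, 0.0018, 0.3, 0.9, 11.3, -0.0005, -0.0002, 0.0018]
```

View pics/g1.png

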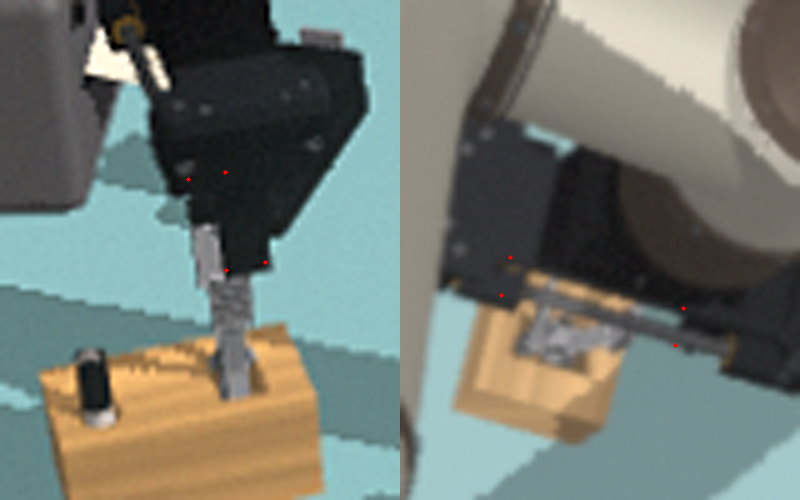

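>>> carry_out --commands '[0.5,2,14,0,0,0,0.5,1,14,0,0,0,0,1,14,0,0,0,0,0,13,0,0,0,0,0,0,0,0,0]'

```text
time_s: 3.42
tcp_pos: [0.4667, -0.2807, 0.099]
ee_rot: [[0.986, -0.165, 0.002], [-0.165, -0.986, 0.002], [0.002, -0.003, -1.0]]
wrist_force: [-0.2, 0.3, -0.4]
gripper_width: 1.003
```

```bash
python3 - <<'E'
from h import *
s=sense();P=s['tcp_pos'];R=s['ee_rot']
look('g2',[P+R@np.array([x,y,0]) for x in(-.0095,.0095) for y in(-.0435,.0435)],(140,60,80,100),(345,120,80,100),5)
plan([.467,-.281,.101],-10,5)
E
```

```text
t 3.525 tcp [ 0.4677 -0.281   0.1004] dist mm 0.8886280362102102 F [ 0.21 -0.09  0.24] w 86.9
[-0.1, 0.0, -0.1, -0.0004, -0.0009, 0.0018, -0.1, 0.0, -0.1, -0.0004, -0.0009, 0.0018, -0.1, 0.0, -0.1, -0.0004, -0.0009, 0.0018, -0.1, 0.0, -0.1, -0.0004, -0.0009, 0.0018, -0.1, 0.0, -0.1, -0.0004, -0.0009, 0.0018]
```

View pics/g2.png

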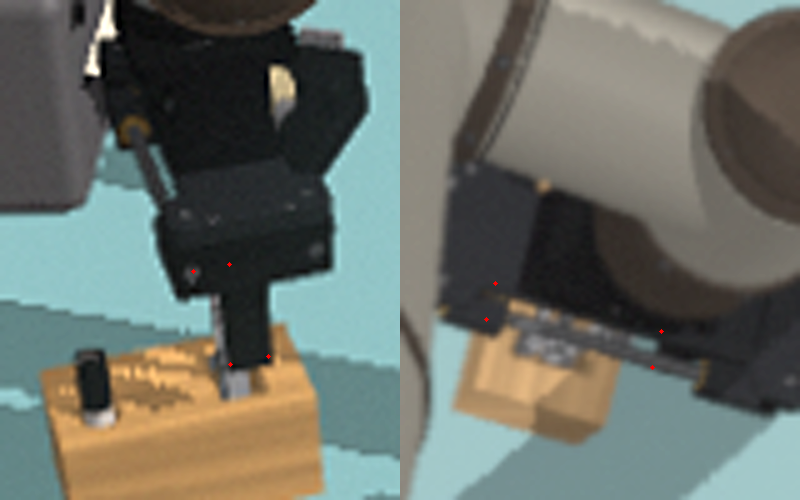

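>>> carry_out --commands '[0,0,0,0,0,0,0,0,0,0,0,0,0,0,0,0,0,0,0,0,0,0,0,0]' --grip 42

```text
time_s: 4.03
tcp_pos: [0.4688, -0.2813, 0.1021]
ee_rot: [[0.986, -0.164, 0.008], [-0.164, -0.986, 0.0], [0.008, -0.001, -1.0]]
wrist_force: [0.0, 0.6, 0.5]
gripper_width: 0.627
```

>>> carry_out --commands '[0,0,1,0,-0.006,0,0,0,0,0,0,0,0,0,0,0,0,0,0,0,0,0,0,0]'

```text
time_s: 4.53
tcp_pos: [0.4694, -0.2821, 0.102]
ee_rot: [[0.986, -0.164, 0.004], [-0.164, -0.986, -0.001], [0.004, -0.0, -1.0]]
wrist_force: [-0.3, -0.0, 0.8]
gripper_width: 0.488
```

>>> carry_out --commands '[0,0,0,0,0,0]'

```text
time_s: 4.65
tcp_pos: [0.4694, -0.2822, 0.1021]
ee_rot: [[0.986, -0.164, 0.003], [-0.164, -0.986, -0.001], [0.003, -0.0, -1.0]]
wrist_force: [-0.6, -1.1, 1.6]
gripper_width: 0.491
```

```bash
python3 -c "
from h import *
plan([.467,-.281,.101],-10,1);s=sense();print(s['ee_rot'],s['moment'])"
```

```text
t 4.65 tcp [ 0.4694 -0.2822  0.1021] dist mm 2.8495227301444555 F [-0.59 -1.07  1.63] w 42.7
[-2.5, -0.8, 1.0, -0.0, -0.0035, 0.0099]
[[ 9.86479155e-01 -1.63851222e-01  3.41385827e-03]
 [-1.63850242e-01 -9.86485062e-01 -5.66559008e-04]
 [ 3.46055157e-03 -4.62853045e-07 -9.99994012e-01]] [-0.32530261  0.05709289  0.06588875]
```

>>> carry_out --commands '[0,0,-10,0,0,0,0,0,-15,0,0,0,0,0,-20,0,0,0,0,0,-20,0,0,0,0,0,-20,0,0,0]'

```text
time_s: 5.28
tcp_pos: [0.4675, -0.2808, 0.19]
ee_rot: [[0.986, -0.165, -0.001], [-0.165, -0.986, 0.003], [-0.001, -0.003, -1.0]]
wrist_force: [-0.2, 0.3, -1.8]
gripper_width: 0.483
```

>>> carry_out --commands '[0,0,-25,0,0,0,0,0,-20,0,0,0,0,0,0,0,0,0]'

```text
time_s: 5.65
tcp_pos: [0.4681, -0.2806, 0.2408]
ee_rot: [[0.986, -0.165, 0.006], [-0.165, -0.986, 0.002], [0.005, -0.003, -1.0]]
wrist_force: [-0.4, -0.1, -2.1]
gripper_width: 0.481
```

```bash
python3 - <<'E'
from h import *
s=sense();P=s['tcp_pos'];R=s['ee_rot'];print(s['moment'])
look('g3',[P+R@np.array([0,0,.090-.0])],(140,20,80,110),(345,100,80,110),5)
plan([.467,-.281,.101],-10,1)
E
```

```text
[ 0.03026859  0.05958841 -0.01772071]
t 5.75 tcp [ 0.467  -0.2802  0.2385] dist mm 137.457419809224 F [-1.12  0.03 -1.76] w 42.0
[0.0, 1.3, 137.5, -0.0036, -0.0006, 0.009]
```

View pics/g3.png

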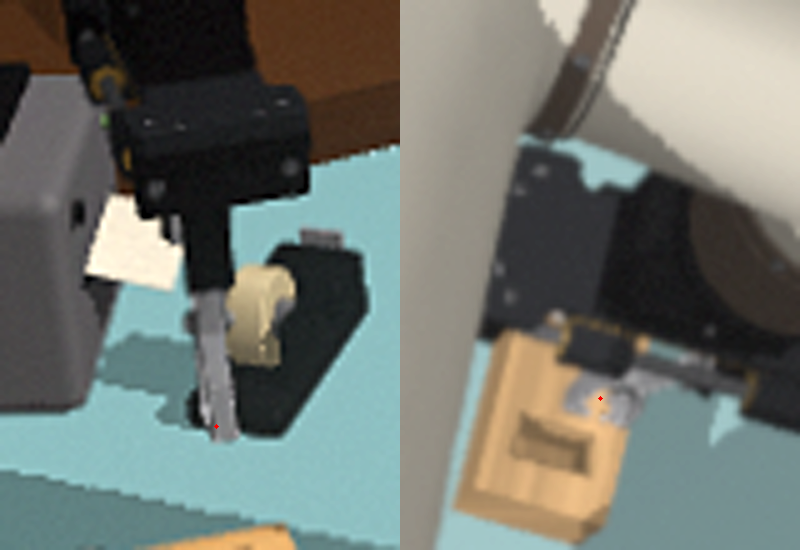

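```bash
python3 - <<'E'
from h import *
plan([.5032,.2405,.215],-9.5,10)
t=lambda x,y:((x-400)/5+345-.4,y/5+100-.4)
print(onz('top',[t(552,445),t(520,415),t(590,432),t(582,475),t(511,455)],.062))
E
```

```text
t 5.75 tcp [ 0.467  -0.2802  0.2385] dist mm 522.4382901907418 F [-1.12  0.03 -1.76] w 42.0
[-5.0, -51.9, 2.5, -0.0004, -0.0001, 0.0, -5.0, -51.9, 2.5, -0.0004, -0.0001, 0.0, -5.0, -51.9, 2.5, -0.0004, -0.0001, 0.0, -5.0, -51.9, 2.5, -0.0004, -0.0001, 0.0, -5.0, -51.9, 2.5, -0.0004, -0.0001, 0.0]
[-5.0, -51.9, 2.4, -0.0004, -0.0001, 0.0, -5.0, -51.9, 2.4, -0.0004, -0.0001, 0.0, -5.0, -51.9, 2.4, -0.0004, -0.0001, 0.0, -5.0, -51.9, 2.4, -0.0004, -0.0001, 0.0, -5.0, -51.9, 2.4, -0.0004, -0.0001, 0.0]
[[ 0.46406895 -0.27871506  0.062     ]
 [ 0.47770968 -0.26097839  0.062     ]
 [ 0.47326181 -0.29808775  0.062     ]
 [ 0.45034185 -0.29541313  0.062     ]
 [ 0.45630158 -0.25782305  0.062     ]]
```

>>> carry_out --commands '[-2,-20,0,0,0,0,-4,-40,1,0,0,0,-5,-50,2,0,0,0,-5,-52,2,0,0,0,-5,-52,2,0,0,0]'

```text
time_s: 6.38
tcp_pos: [0.4786, -0.0619, 0.2255]
ee_rot: [[0.985, -0.173, -0.011], [-0.173, -0.985, 0.006], [-0.012, -0.004, -1.0]]
wrist_force: [0.5, -0.0, -1.2]
gripper_width: 0.487
```

>>> carry_out --commands '[-5,-52,2,0,0,0,-5,-52,3,0,0,0,-5,-52,3,0,0,0,-5,-50,3,0,0,0,-4,-40,3,0,0,0]'

```text
time_s: 7.0
tcp_pos: [0.493, 0.1925, 0.2062]
ee_rot: [[0.985, -0.172, -0.022], [-0.172, -0.985, 0.002], [-0.022, 0.002, -1.0]]
wrist_force: [1.1, 0.5, -0.5]
gripper_width: 0.485
```

```bash
python3 - <<'E'
from h import *
plan([.5032,.2405,.215],-9.5,4)
E
```

```text
t 7.0 tcp [0.493  0.1925 0.2062] dist mm 49.84881945967766 F [ 1.13  0.52 -0.5 ] w 42.2
[0.4, -12.3, -2.2, 0.0005, 0.0054, -0.0019, 0.4, -12.3, -2.2, 0.0005, 0.0054, -0.0019, 0.5, -12.3, -2.2, 0.0005, 0.0054, -0.0019, 0.5, -12.3, -2.2, 0.0005, 0.0054, -0.0019]
```

>>> carry_out --commands '[0.5,-20,-6,0,0.006,0,0.5,-16,-3,0,0.006,0,0.5,-10,0,0,0.006,0,0,-3,0,0,0.004,0,0,0,0,0,0,0]' --grip 24

```text
time_s: 7.62
tcp_pos: [0.5021, 0.2419, 0.2126]
ee_rot: [[0.985, -0.172, -0.004], [-0.172, -0.985, -0.006], [-0.003, 0.007, -1.0]]
wrist_force: [0.3, 0.3, -0.4]
gripper_width: 0.293
```

>>> carry_out --commands '[0,0,0,0,0,0]'

```text
time_s: 7.75
tcp_pos: [0.5021, 0.2412, 0.2126]
ee_rot: [[0.985, -0.173, -0.004], [-0.173, -0.985, -0.006], [-0.003, 0.007, -1.0]]
wrist_force: [0.1, -0.6, -1.0]
gripper_width: 0.294
```

```bash
python3 - <<'E'
from h import *
plan([.5032,.2405,.215],-9.5,2)
s=sense();P=s['tcp_pos'];R=s['ee_rot']
look('w1',[P+R@np.array([0,0,.09])],(235,200,80,110),(140,80,80,110),5)
plan([.5032,.2405,.215],-9.5,2)
E
```

```text
t 7.75 tcp [0.5021 0.2412 0.2126] dist mm 2.72178185484809 F [ 0.05 -0.58 -1.03] w 25.6
[0.6, 0.3, -1.2, 0.0035, 0.0016, -0.0039, 0.6, 0.3, -1.2, 0.0035, 0.0016, -0.0039]
t 7.85 tcp [0.5021 0.2413 0.2127] dist mm 2.6869693408780244 F [-0.12  0.03 -0.22] w 25.3
[0.6, 0.3, -1.2, 0.0035, 0.0016, -0.0039, 0.6, 0.3, -1.2, 0.0035, 0.0016, -0.0039]
```

View pics/w1.png

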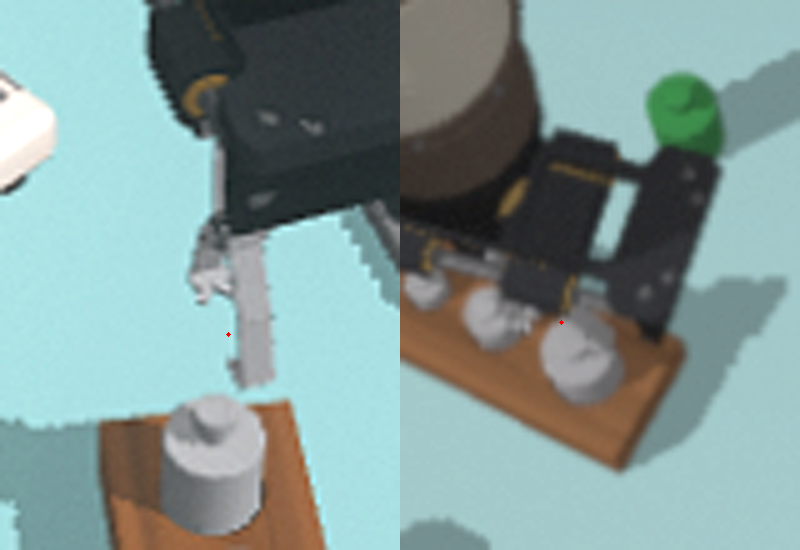

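```bash
python3 - <<'E'
from h import *
np.set_printoptions(precision=4,suppress=True)
s=np.load('w1scene.npy');t=np.load('w1top.npy')
a=cv2.resize(s[240:310,262:302],None,fx=10,fy=8.5,interpolation=cv2.INTER_CUBIC)
b=cv2.resize(t[130:170,235-80:275-80+40],None,fx=5,fy=5,interpolation=cv2.INTER_CUBIC)
b=cv2.resize(t[135:170,160:200],None,fx=10,fy=17,interpolation=cv2.INTER_CUBIC)
save('w1z',np.hstack([a,b]))
E
```

```text
(no output)
```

View pics/w1z.png

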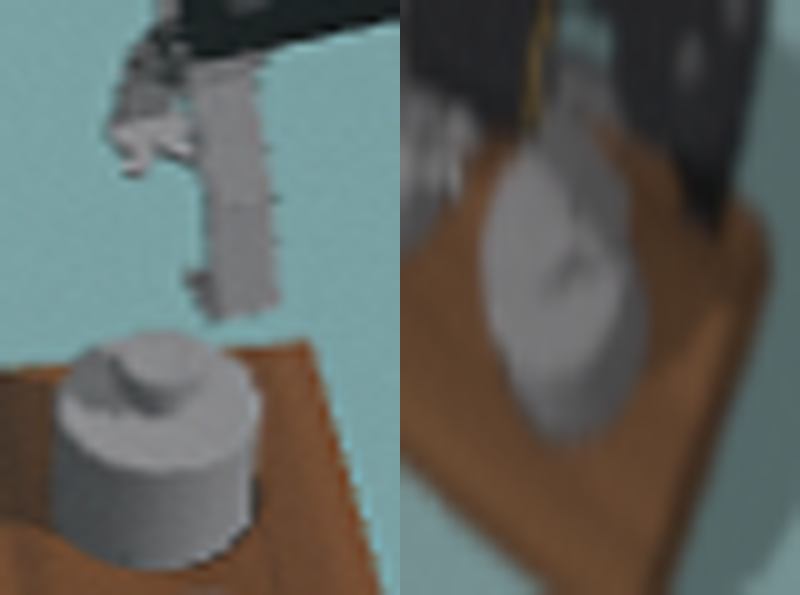

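```bash
python3 - <<'E'
from h import *
np.set_printoptions(precision=4,suppress=True)
print('shoulder',onz('scene',[(277.5,287.56)],.066),'knob',onz('scene',[(277.25,280.97)],.082))
s=sense();P=s['tcp_pos'];R=s['ee_rot']
q=[P+R@np.array([x,-.0263,.089]) for x in(-.0075,0,.0075)];print(proj('scene',q),'seen mid',(286.15,276.1),'ends',[(262+212/10-.45,240+320/8.5-.44),(262+28-.45,240+302/8.5-.44)])
print(q[1], onz('scene',[(286.15,276.1)],q[1][2]))
# prediction of weight corners in top: shoulder circle centre
c=np.array([.5035,.2405]);print(proj('top',[[*c,.066],[*c,.082],[*c,.032]]))
a=np.linspace(0,2*np.pi,40)
t=np.load('w1top.npy');sc=np.load('w1scene.npy');o=[]
for n,im,b in(('scene',sc,(255,265,40,50)),('top',t,(155,130,40,50))):
    x,y,w,h=b;im=cv2.resize(im[y:y+h,x:x+w],None,fx=10,fy=10,interpolation=cv2.INTER_CUBIC)
    for r,z in((.019,.066),(.008,.082)):
        for u in proj(n,np.c_[c[0]+r*np.cos(a),c[1]+r*np.sin(a),0*a+z]): cv2.circle(im,tuple(map(int,(u-[x,y]+.5)*10)),2,(255,0,0),-1)
    o.append(im)
save('w1c',np.hstack(o))
E
```

```text
shoulder [[0.5059 0.2428 0.066 ]] knob [[0.5054 0.2398 0.082 ]]
[[289.6435 276.3666]
 [285.5409 277.4935]
 [281.4204 278.6227]] seen mid (286.15, 276.1) ends [(282.75, 277.2070588235294), (289.55, 275.08941176470586)]
[0.5063 0.2667 0.1235] [[0.5038 0.2646 0.1235]]
[[175.5774 149.7038]
 [174.6178 147.9321]
 [177.5432 153.3308]]
```

View pics/w1c.png

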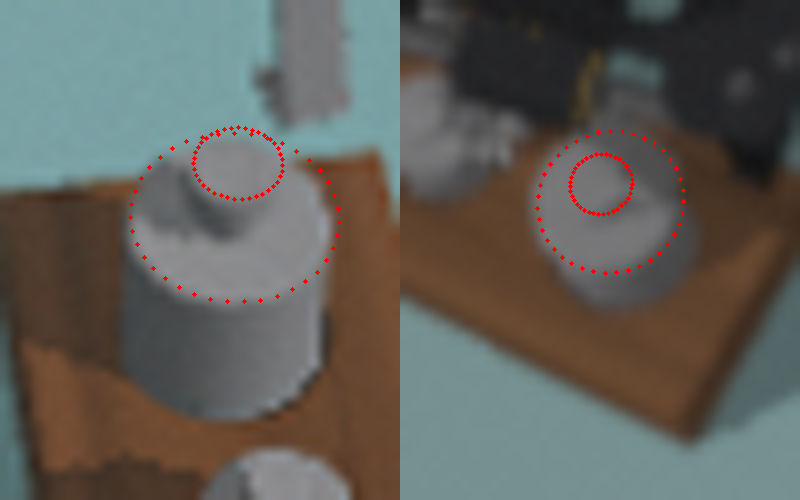

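>>> carry_out --commands '[1.5,-0.8,10,-0.003,0,0,1,-0.7,10,-0.003,0,0,0.5,0,10,0,0,0,0,0,4,0,0,0,0,0,0,0,0,0]'

```text
time_s: 8.48
tcp_pos: [0.5049, 0.2412, 0.1753]
ee_rot: [[0.985, -0.173, -0.007], [-0.173, -0.985, -0.014], [-0.005, 0.015, -1.0]]
wrist_force: [-0.5, 0.9, 0.0]
gripper_width: 0.29
```

```bash
cat > v.py <<'E'
import sys
from h import *
name=sys.argv[1];wx,wy=map(float,sys.argv[2:4]);wz=float(sys.argv[4])
s=sense();P=s['tcp_pos'];R=s['ee_rot'];w=s['gripper_width']*87
print(P.round(4),w.round(1),np.round(s['wrist_force'],2),(R.T@[0,0,-1.]).round(4))
hy=(.030+1.1*(.046-w/1000))/2
a=np.linspace(0,2*np.pi,40);o=[]
for n,b in(('scene',list(map(int,sys.argv[5].split(',')))),('top',list(map(int,sys.argv[6].split(','))))):
    im=capture(n);np.save(name+n+'.npy',im);x,y,ww,h=b;im=cv2.resize(im[y:y+h,x:x+ww],None,fx=8,fy=8,interpolation=cv2.INTER_CUBIC);im=np.clip(im*1.2,0,255).astype(np.uint8)
    for r,z in((.019,.052+wz),(.008,.068+wz)):
        for u in proj(n,np.c_[wx+r*np.cos(a),wy+r*np.sin(a),0*a+z]): cv2.circle(im,tuple(map(int,(u-[x,y]+.5)*8)),1,(255,0,0),-1)
    for u in proj(n,[P+R@np.array([i,j*hy,.089]) for i in(-.0075,.0075) for j in(-1,1)]): cv2.circle(im,tuple(map(int,(u-[x,y]+.5)*8)),3,(0,255,0),-1)
    o.append(im)
save(name,np.hstack(o))
E
python3 v.py w2 .505 .241 .014 250,250,50,70 145,115,50,70
```

```text
Traceback (most recent call last):
  File "v.py", line 5, in <module>
    print(P.round(4),w.round(1),np.round(s['wrist_force'],2),(R.T@[0,0,-1.]).round(4))
                     ^^^^^^^
AttributeError: 'float' object has no attribute 'round'
```

```bash
sed -i 's/w.round(1)/round(w,1)/' v.py; python3 v.py w2 .505 .241 .014 250,250,50,70 145,115,50,70; python3 -c "
from h import *
plan([.505,.241,.175],-9.5,1)"
```

```text
[0.5049 0.2412 0.1753] 25.2 [-0.49  0.9   0.02] [ 0.0047 -0.0149  0.9999]
t 8.575 tcp [0.5052 0.2414 0.1759] dist mm 0.9594876015555495 F [-0.21 -0.49 -0.93] w 25.5
[-0.1, 0.4, 0.9, 0.014, 0.004, -0.0085]
```

View pics/w2.png

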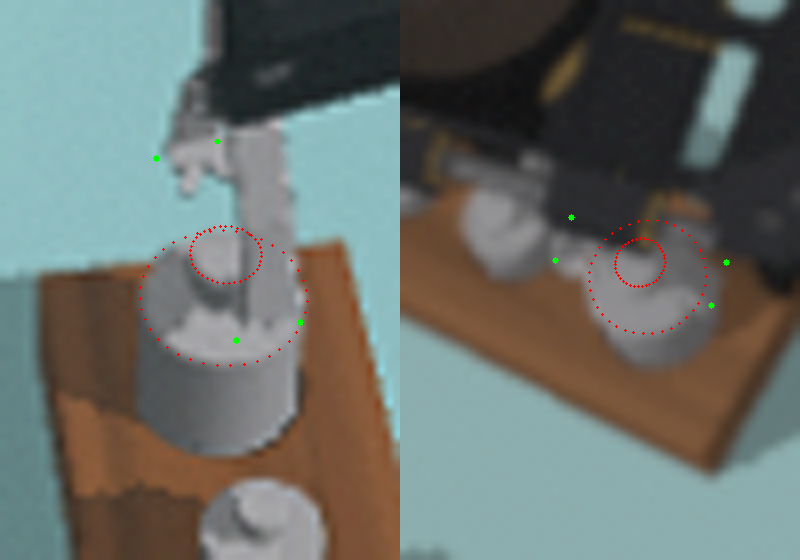

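>>> carry_out --commands '[1.2,0,0,0.007,0.002,0,0.5,0,2,0.007,0.002,0,0,0,3,0,0,0,0,0,3,0,0,0]'

```text
time_s: 9.07
tcp_pos: [0.5075, 0.2414, 0.1687]
ee_rot: [[0.985, -0.173, 0.003], [-0.173, -0.985, 0.003], [0.002, -0.003, -1.0]]
wrist_force: [-0.4, 0.2, -0.8]
gripper_width: 0.291
```

>>> carry_out --commands '[0,0,2,0,0,0,0,0,2,0,0,0,0,0,0,0,0,0]'

```text
time_s: 9.45
tcp_pos: [0.5073, 0.2413, 0.1638]
ee_rot: [[0.985, -0.173, 0.002], [-0.173, -0.985, 0.002], [0.001, -0.002, -1.0]]
wrist_force: [0.4, 0.2, -1.7]
gripper_width: 0.292
```

```bash
python3 v.py w3 .5055 .241 .014 250,250,50,70 145,115,50,70; python3 -c "
from h import *
plan([.505,.241,.175],-9.5,1)"
```

```text
[0.5073 0.2413 0.1638] 25.4 [ 0.39  0.21 -1.7 ] [-0.0015  0.0022  1.    ]
t 9.55 tcp [0.5074 0.2414 0.1641] dist mm 11.152980982460189 F [ 0.1   0.86 -0.94] w 25.3
[-2.3, 0.8, -10.9, -0.0025, -0.0019, -0.0083]
```

View pics/w3.png

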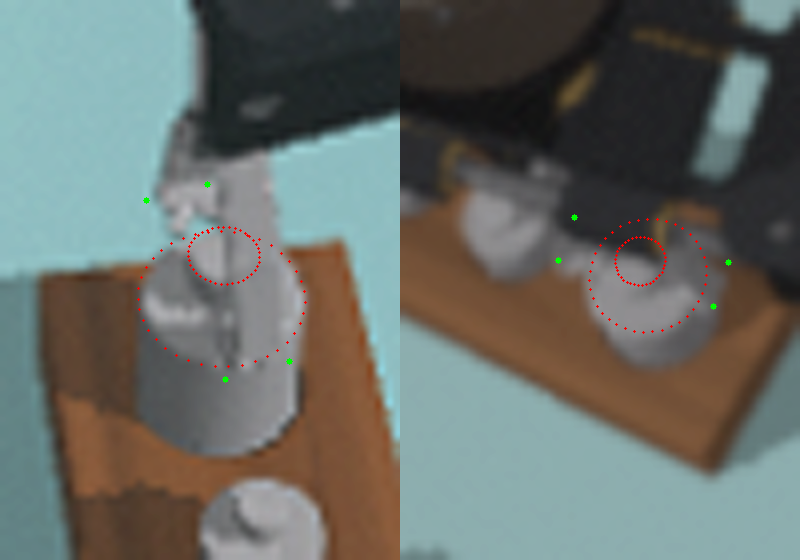

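>>> carry_out --commands '[0,0,1.5,0,0,0,0,0,1,0,0,0,0,0,1,0,0,0,0,0,0,0,0,0]'

```text
time_s: 10.05
tcp_pos: [0.5075, 0.2415, 0.1605]
ee_rot: [[0.985, -0.173, 0.003], [-0.173, -0.985, 0.002], [0.002, -0.003, -1.0]]
wrist_force: [0.4, 0.6, -1.6]
gripper_width: 0.295
```

>>> carry_out --commands '[0,0,1,0,0,0,0,0,0,0,0,0]'

```text
time_s: 10.3
tcp_pos: [0.5075, 0.2415, 0.1595]
ee_rot: [[0.985, -0.173, 0.003], [-0.173, -0.985, 0.002], [0.002, -0.003, -1.0]]
wrist_force: [-0.4, -0.4, -1.7]
gripper_width: 0.296
```

>>> carry_out --commands '[0,0,1,0,0,0,0,0,0,0,0,0]'

```text
time_s: 10.55
tcp_pos: [0.5075, 0.2415, 0.1584]
ee_rot: [[0.985, -0.173, 0.003], [-0.173, -0.985, 0.003], [0.002, -0.003, -1.0]]
wrist_force: [0.6, 0.2, -0.1]
gripper_width: 0.294
```

>>> carry_out --commands '[0,0,0.7,0,0,0,0,0,0,0,0,0]'

```text
time_s: 10.8
tcp_pos: [0.5077, 0.2416, 0.1579]
ee_rot: [[0.985, -0.173, 0.003], [-0.173, -0.985, 0.003], [0.002, -0.003, -1.0]]
wrist_force: [-0.3, 0.1, -0.1]
gripper_width: 0.292
```

>>> carry_out --commands '[0,0,0.7,0,0,0,0,0,0,0,0,0]'

```text
time_s: 11.05
tcp_pos: [0.508, 0.2417, 0.1578]
ee_rot: [[0.985, -0.173, 0.004], [-0.173, -0.985, 0.003], [0.003, -0.004, -1.0]]
wrist_force: [-0.7, -0.5, 0.7]
gripper_width: 0.294
```

>>> carry_out --commands '[0,0,1,0,0,0,0,0,0.5,0,0,0]'

```text
time_s: 11.3
tcp_pos: [0.5086, 0.2418, 0.1575]
ee_rot: [[0.985, -0.172, 0.006], [-0.172, -0.985, 0.003], [0.005, -0.004, -1.0]]
wrist_force: [-1.3, -0.9, 3.3]
gripper_width: 0.296
```

>>> carry_out --commands '[-0.8,0,-1.2,0,-0.003,0,0,0,-0.8,0,0,0,0,0,0,0,0,0]'

```text
time_s: 11.68
tcp_pos: [0.507, 0.2417, 0.1581]
ee_rot: [[0.985, -0.173, 0.0], [-0.173, -0.985, 0.003], [-0.0, -0.003, -1.0]]
wrist_force: [0.4, 0.1, -1.1]
gripper_width: 0.293
```

```bash
python3 v.py w4 .5055 .241 .014 250,250,50,70 145,115,50,70; python3 -c "
from h import *
plan([.5074,.2414,.1597],-9.5,1)"
```

```text
[0.507  0.2417 0.1581] 25.5 [ 0.39  0.06 -1.08] [2.0e-04 3.5e-03 1.0e+00]
t 11.775 tcp [0.507  0.2418 0.1581] dist mm 1.6515456121876175 F [ 0.35 -0.81 -1.32] w 25.2
[0.5, 0.3, -1.6, -0.0034, 0.0001, -0.0081]
```

View pics/w4.png

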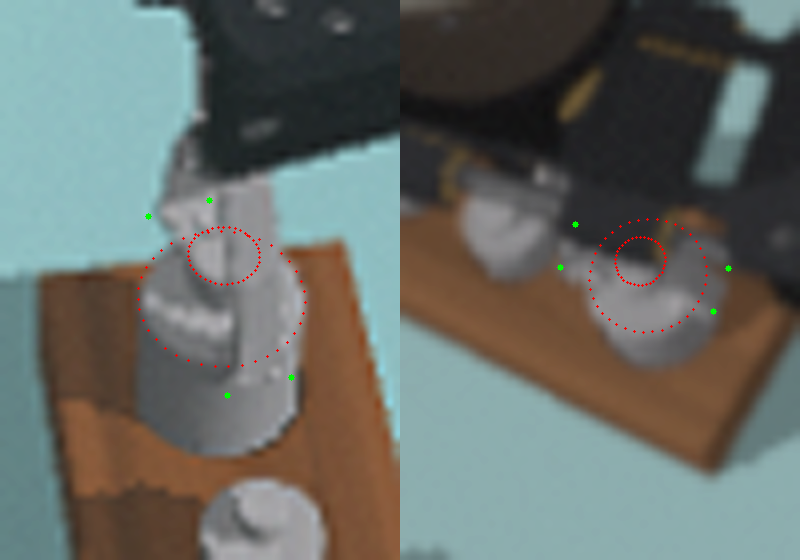

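>>> carry_out --commands '[0.2,0,-1.5,-0.003,0,0,0,0,0,0,0,0]'

```text
time_s: 12.02
tcp_pos: [0.5072, 0.2417, 0.1595]
ee_rot: [[0.985, -0.173, -0.0], [-0.173, -0.985, 0.0], [-0.0, 0.0, -1.0]]
wrist_force: [0.1, -0.1, -0.3]
gripper_width: 0.291
```

>>> carry_out --commands '[0,0,0,0,0,0,0,0,0,0,0,0,0,0,0,0,0,0,0,0,0,0,0,0]' --grip 42.5

```text
time_s: 12.52
tcp_pos: [0.5063, 0.2412, 0.158]
ee_rot: [[0.985, -0.174, -0.003], [-0.174, -0.985, -0.001], [-0.003, 0.002, -1.0]]
wrist_force: [0.1, -1.4, -1.9]
gripper_width: 0.488
```

```bash
python3 v.py w5 .5055 .241 .014 250,250,50,70 145,115,50,70; python3 -c "
from h import *
plan([.5074,.2414,.1597],-9.5,1)"
```

```text
[0.5063 0.2412 0.158 ] 42.5 [ 0.11 -1.35 -1.92] [ 0.0027 -0.0017  1.    ]
t 12.625 tcp [0.5062 0.2412 0.1581] dist mm 1.990208027416469 F [-0.22 -0.21 -3.43] w 42.8
[1.1, -0.4, -1.6, 0.0014, 0.0027, -0.0089]
```

View pics/w5.png

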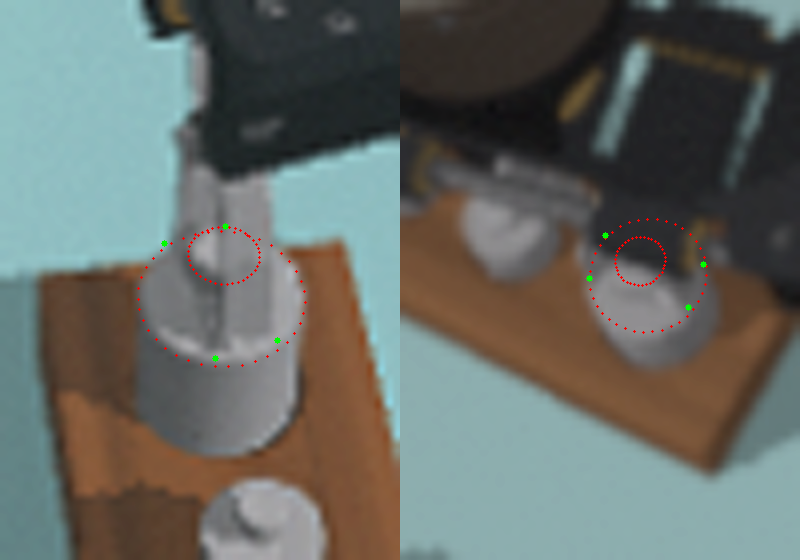

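>>> carry_out --commands '[0,0,-2,0,0,0,0,0,-2,0,0,0,0,0,-3,0,0,0,0,0,-4,0,0,0]'

```text
time_s: 13.12
tcp_pos: [0.505, 0.241, 0.1677]
ee_rot: [[0.985, -0.175, -0.007], [-0.175, -0.985, -0.002], [-0.006, 0.003, -1.0]]
wrist_force: [0.9, 0.6, -5.6]
gripper_width: 0.491
```

>>> carry_out --commands '[0,0,-5,0,0,0,0,0,-6,0,0,0,0,0,-6,0,0,0,0,0,-6,0,0,0]'

```text
time_s: 13.62
tcp_pos: [0.5049, 0.2407, 0.1924]
ee_rot: [[0.985, -0.175, -0.007], [-0.175, -0.985, -0.002], [-0.007, 0.004, -1.0]]
wrist_force: [0.9, -0.5, -6.0]
gripper_width: 0.492
```

```bash
python3 v.py w6 .5055 .241 .039 250,235,50,70 145,115,50,70; python3 -c "
from h import *
plan([.5074,.2414,.1597],-9.5,1)"
```

```text
[0.5049 0.2407 0.1924] 42.8 [ 0.91 -0.52 -6.01] [ 0.0065 -0.0035  1.    ]
t 13.725 tcp [0.5055 0.2411 0.1931] dist mm 33.44686140088072 F [ 0.3   0.09 -5.27] w 42.7
[2.0, -0.7, 33.4, 0.0019, 0.0049, -0.0095]
```

View pics/w6.png

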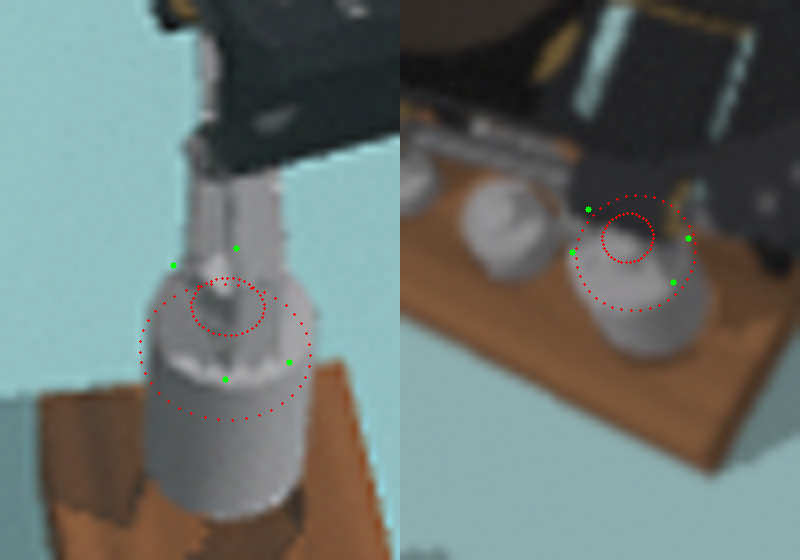

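>>> carry_out --commands '[0,0,-12,0,0.003,0,0,0,-14,0,0.003,0,0,0,-14,0,0,0,0,0,-10,0,0,0]'

```text
time_s: 14.22
tcp_pos: [0.5052, 0.2409, 0.2461]
ee_rot: [[0.985, -0.175, 0.0], [-0.174, -0.985, -0.003], [0.001, 0.003, -1.0]]
wrist_force: [0.1, 0.6, -6.1]
gripper_width: 0.492
```

```bash
python3 - <<'E'
from h import *
T=np.load('top0.npy');S=np.load('scene0.npy')
a=cv2.resize(S[185:255,137:217],None,fx=5,fy=5,interpolation=cv2.INTER_CUBIC)
b=cv2.resize(T[95:165,235:315],None,fx=5,fy=5,interpolation=cv2.INTER_CUBIC)
save('pan',np.clip(np.hstack([a,b])*1.5,0,255).astype(np.uint8))
E
```

```text
(no output)
```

View pics/pan.png

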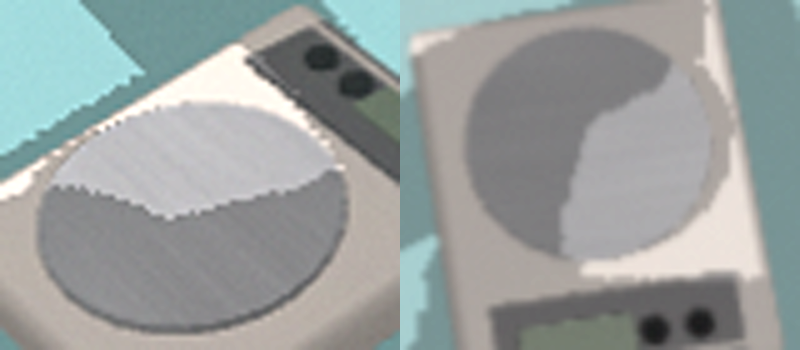

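```bash
python3 - <<'E'
from h import *
from scipy.optimize import least_squares
s=np.array([(37,222),(348,195),(195,102),(183,326),(60,172),(325,152),(332,248),(78,294),(275,308),(110,128),(270,118)])/5-.4+[137,185]
t=(np.array([(465,140),(712,140),(585,27),(585,262),(496,60),(676,65),(497,222),(692,205),(640,248)])-[400,0])/5-.4+[235,95]
for z in(.051,.054,.057,.06,.063,.066):
    r=[]
    for n,p in(('scene',s),('top',t)):
        q=onz(n,p,z)[:,:2];f=least_squares(lambda c:np.hypot(*(q-c[:2]).T)-c[2],[.61,0,.065]);r+=[f.x.round(4).tolist(),round(float(np.sqrt(np.mean(f.fun**2)))*1000,2)]
    print(z,r)
# housing corners (top edge)
E
```

```text
0.051 [[0.6099, -0.0016, 0.0642], 1.36, [0.61, 0.0025, 0.065], 0.76]
0.054 [[0.6106, 0.0012, 0.0639], 1.36, [0.609, 0.0024, 0.0649], 0.76]
0.057 [[0.6114, 0.004, 0.0637], 1.35, [0.6079, 0.0024, 0.0647], 0.76]
0.06 [[0.6122, 0.0068, 0.0634], 1.35, [0.6068, 0.0024, 0.0646], 0.75]
0.063 [[0.6129, 0.0096, 0.0631], 1.34, [0.6058, 0.0024, 0.0644], 0.75]
0.066 [[0.6137, 0.0124, 0.0629], 1.34, [0.6047, 0.0024, 0.0643], 0.75]
```

```bash
python3 - <<'E'
from h import *
plan([.610,.002,.240],-9.5,1)
E
```

```text
t 14.225 tcp [0.5052 0.2409 0.2461] dist mm 260.9658246819561 F [ 0.1   0.57 -6.1 ] w 42.8
[144.9, 216.9, 6.9, 0.0029, -0.0007, -0.0096]
```

>>> carry_out --commands '[5.5,8,0,0,0,0,11,16,0,0,0,0,15,22,0,0,0,0,17,25,0,0,0,0,17,25,0,0,0,0]'

```text
time_s: 14.85
tcp_pos: [0.5541, 0.1293, 0.2454]
ee_rot: [[0.985, -0.173, -0.003], [-0.173, -0.985, -0.004], [-0.002, 0.005, -1.0]]
wrist_force: [0.4, -0.7, -6.1]
gripper_width: 0.491
```

>>> carry_out --commands '[17,25,0,0,0,0,17,25,0,0,0,0,15,22,0,0,0,0,11,16,0,0,0,0,6,9,0,0,0,0]'

```text
time_s: 15.48
tcp_pos: [0.6026, 0.0093, 0.2412]
ee_rot: [[0.984, -0.18, -0.012], [-0.18, -0.984, -0.008], [-0.01, 0.01, -1.0]]
wrist_force: [-0.9, 0.8, -5.6]
gripper_width: 0.488
```

```bash
python3 - <<'E'
from h import *
plan([.610,.002,.235],-9.5,4)
E
```

```text
t 15.475 tcp [0.6026 0.0093 0.2412] dist mm 12.143489832236067 F [-0.89  0.81 -5.62] w 42.4
[2.2, 1.4, 1.6, 0.0025, 0.0025, -0.0038, 2.2, 1.5, 1.6, 0.0025, 0.0025, -0.0038, 2.1, 1.5, 1.6, 0.0025, 0.0025, -0.0038, 2.1, 1.5, 1.6, 0.0025, 0.0025, -0.0038]
```

>>> carry_out --commands '[3,2,2,0.004,0.003,-0.004,3,1.5,4,0.004,0.003,-0.004,2,1,4,0.003,0.003,-0.004,0,0,4,0,0,0,0,0,4,0,0,0]'

```text
time_s: 16.1
tcp_pos: [0.6092, 0.0032, 0.2211]
ee_rot: [[0.986, -0.167, -0.002], [-0.167, -0.986, 0.002], [-0.002, -0.002, -1.0]]
wrist_force: [0.2, -0.2, -5.8]
gripper_width: 0.493
```

>>> carry_out --commands '[0,0,0,0,0,0]'

```text
time_s: 16.23
tcp_pos: [0.6088, 0.0035, 0.2206]
ee_rot: [[0.986, -0.167, -0.003], [-0.167, -0.986, 0.002], [-0.003, -0.001, -1.0]]
wrist_force: [0.3, -0.4, -6.1]
gripper_width: 0.492
```

```bash
python3 - <<'E'
from h import *
plan([.610,.002,.235],-9.5,1)
a=np.linspace(0,2*np.pi,60);C=np.array([.61,.002,.055]);q=[C+.065*np.array([np.cos(x),np.sin(x),0]) for x in a]+[C]
p=sense()['tcp_pos'];b=[p[0],p[1],p[2]-.145];q+=[np.array(b)+.019*np.array([np.cos(x),np.sin(x),0]) for x in a[::3]]
look('p1',q,(130,140,100,120),(225,80,100,120),4,1.2)
E
```

```text
t 16.225 tcp [0.6088 0.0035 0.2206] dist mm 14.511472011522814 F [ 0.26 -0.43 -6.08] w 42.8
[1.3, 1.3, -14.4, -0.0013, 0.0034, -0.0016]
```

View pics/p1.png

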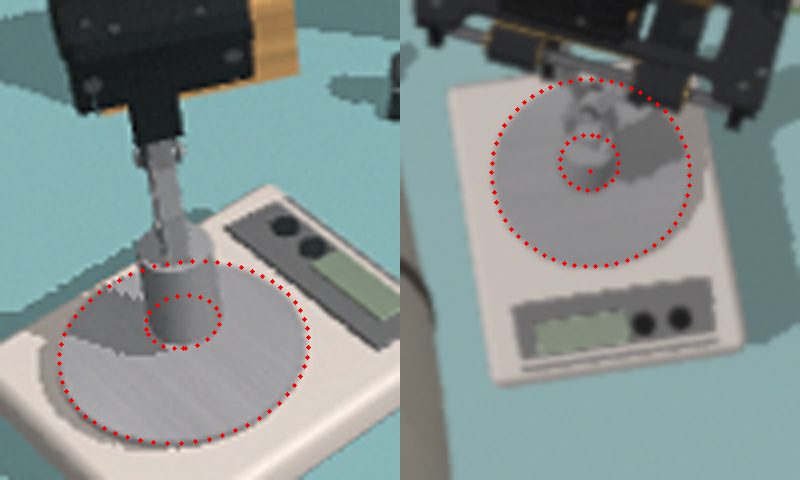

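>>> carry_out --commands '[0.5,0.5,2,0,0.003,0,0.4,0.4,2,0,0,0,0,0,2,0,0,0,0,0,1,0,0,0,0,0,1,0,0,0]'

```text
time_s: 16.95
tcp_pos: [0.6102, 0.0024, 0.2132]
ee_rot: [[0.986, -0.167, 0.002], [-0.167, -0.986, 0.002], [0.002, -0.002, -1.0]]
wrist_force: [0.7, -0.7, -6.2]
gripper_width: 0.49
```

>>> carry_out --commands '[0,0,0.8,0,0,0,0,0,0.8,0,0,0,0,0,0.8,0,0,0]'

```text
time_s: 17.32
tcp_pos: [0.6102, 0.0024, 0.2107]
ee_rot: [[0.986, -0.167, 0.002], [-0.167, -0.986, 0.002], [0.002, -0.002, -1.0]]
wrist_force: [0.3, 0.3, -5.8]
gripper_width: 0.491
```

>>> carry_out --commands '[0,0,0.8,0,0,0,0,0,0.8,0,0,0,0,0,0.8,0,0,0]'

```text
time_s: 17.7
tcp_pos: [0.6103, 0.0024, 0.2081]
ee_rot: [[0.986, -0.167, 0.002], [-0.167, -0.986, 0.002], [0.002, -0.002, -1.0]]
wrist_force: [-0.3, 0.3, -5.8]
gripper_width: 0.492
```

>>> carry_out --commands '[0,0,0.7,0,0,0,0,0,0.7,0,0,0]'

```text
time_s: 17.95
tcp_pos: [0.6103, 0.0024, 0.2066]
ee_rot: [[0.986, -0.167, 0.002], [-0.167, -0.986, 0.002], [0.002, -0.002, -1.0]]
wrist_force: [-0.3, 0.3, -5.2]
gripper_width: 0.489
```

>>> carry_out --commands '[0,0,0.7,0,0,0,0,0,0.7,0,0,0]'

```text
time_s: 18.2
tcp_pos: [0.6103, 0.0024, 0.2051]
ee_rot: [[0.986, -0.167, 0.002], [-0.167, -0.986, 0.002], [0.002, -0.002, -1.0]]
wrist_force: [-0.7, -0.3, -5.1]
gripper_width: 0.488
```

>>> carry_out --commands '[0,0,0.6,0,0,0,0,0,0.6,0,0,0]'

```text
time_s: 18.45
tcp_pos: [0.6103, 0.0024, 0.2038]
ee_rot: [[0.986, -0.167, 0.002], [-0.167, -0.986, 0.002], [0.002, -0.002, -1.0]]
wrist_force: [-0.5, -1.2, -5.5]
gripper_width: 0.487
```

>>> carry_out --commands '[0,0,0.6,0,0,0,0,0,0.6,0,0,0]'

```text
time_s: 18.7
tcp_pos: [0.6103, 0.0024, 0.2026]
ee_rot: [[0.986, -0.167, 0.002], [-0.167, -0.986, 0.002], [0.002, -0.002, -1.0]]
wrist_force: [-0.1, -0.2, -5.4]
gripper_width: 0.491
```

>>> carry_out --commands '[0,0,0.6,0,0,0,0,0,0.6,0,0,0]'

```text
time_s: 18.95
tcp_pos: [0.6103, 0.0024, 0.2013]
ee_rot: [[0.986, -0.167, 0.002], [-0.167, -0.986, 0.002], [0.002, -0.002, -1.0]]
wrist_force: [1.2, -1.1, -6.4]
gripper_width: 0.487
```

>>> carry_out --commands '[0,0,0.6,0,0,0,0,0,0.6,0,0,0]'

```text
time_s: 19.2
tcp_pos: [0.6103, 0.0024, 0.2]
ee_rot: [[0.986, -0.167, 0.002], [-0.167, -0.986, 0.002], [0.002, -0.002, -1.0]]
wrist_force: [-0.6, 0.3, -6.6]
gripper_width: 0.486
```

>>> carry_out --commands '[0,0,0.6,0,0,0,0,0,0.6,0,0,0]'

```text
time_s: 19.45
tcp_pos: [0.6103, 0.0024, 0.1987]
ee_rot: [[0.986, -0.167, 0.002], [-0.167, -0.986, 0.002], [0.002, -0.002, -1.0]]
wrist_force: [-0.5, -0.4, -5.2]
gripper_width: 0.491
```

>>> carry_out --commands '[0,0,0.6,0,0,0,0,0,0.6,0,0,0]'

```text
time_s: 19.7
tcp_pos: [0.6109, 0.0024, 0.1985]
ee_rot: [[0.986, -0.166, 0.004], [-0.166, -0.986, 0.001], [0.004, -0.002, -1.0]]
wrist_force: [0.0, -0.5, -3.7]
gripper_width: 0.493
```

>>> carry_out --commands '[0,0,0.6,0,0,0,0,0,0.6,0,0,0]'

```text
time_s: 19.95
tcp_pos: [0.6115, 0.0023, 0.1984]
ee_rot: [[0.986, -0.166, 0.006], [-0.166, -0.986, 0.001], [0.006, -0.002, -1.0]]
wrist_force: [-0.2, 0.0, -3.1]
gripper_width: 0.491
```

>>> carry_out --commands '[-0.5,0,0.9,0,-0.002,0,0,0,0.8,0,0,0]'

```text
time_s: 20.2
tcp_pos: [0.6119, 0.0023, 0.198]
ee_rot: [[0.986, -0.165, 0.007], [-0.165, -0.986, 0.001], [0.007, -0.002, -1.0]]
wrist_force: [0.6, -0.1, -1.6]
gripper_width: 0.486
```

>>> carry_out --commands '[-0.3,0,0.9,0,-0.002,0,0,0,0.3,0,0,0]'

```text
time_s: 20.45
tcp_pos: [0.6119, 0.0023, 0.1974]
ee_rot: [[0.986, -0.165, 0.006], [-0.165, -0.986, 0.002], [0.006, -0.003, -1.0]]
wrist_force: [-0.8, -0.5, -0.3]
gripper_width: 0.491
```

```bash
python3 v.py p2 .6105 .0025 .055 145,160,50,70 240,85,50,70; python3 -c "
from h import *
plan([.61,.0025,.198],-9.5,1)"
```

```text
[0.6119 0.0023 0.1974] 42.7 [-0.78 -0.45 -0.33] [-0.0057  0.0025  1.    ]
t 20.55 tcp [0.6119 0.0023 0.1973] dist mm 2.0056753945849892 F [-0.26  0.19 -0.69] w 42.9
[-1.9, 0.1, -0.7, -0.0025, -0.0057, -0.0002]
```

View pics/p2.png

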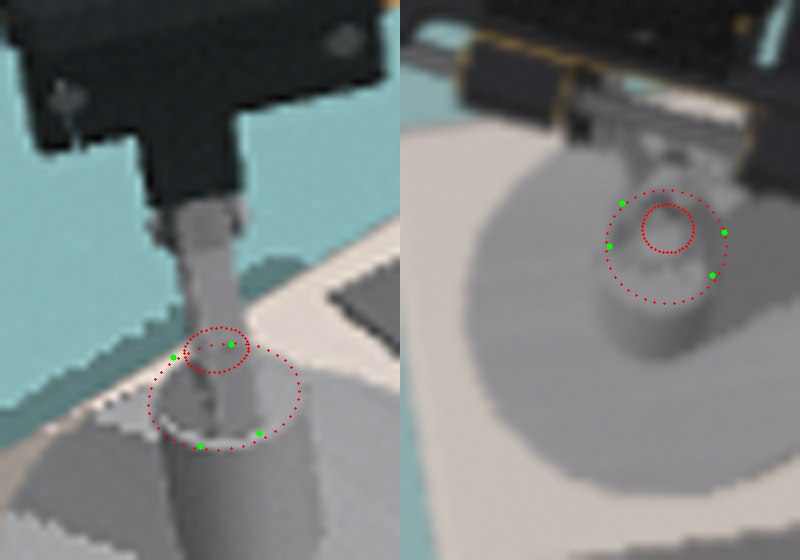

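>>> carry_out --commands '[0,0,0,0,0,0,0,0,0,0,0,0]' --grip 38

```text
time_s: 20.8
tcp_pos: [0.6121, 0.0024, 0.1973]
ee_rot: [[0.986, -0.165, 0.007], [-0.165, -0.986, 0.002], [0.006, -0.003, -1.0]]
wrist_force: [1.0, 0.4, -1.5]
gripper_width: 0.449
```

>>> carry_out --commands '[0,0,0,0,0,0,0,0,0,0,0,0]' --grip 32

```text
time_s: 21.05
tcp_pos: [0.6124, 0.0025, 0.1975]
ee_rot: [[0.986, -0.165, 0.007], [-0.165, -0.986, 0.002], [0.007, -0.003, -1.0]]
wrist_force: [0.1, 0.6, 1.1]
gripper_width: 0.381
```

>>> carry_out --commands '[0,0,0,0,0,0,0,0,0,0,0,0,0,0,0,0,0,0]' --grip 24

```text
time_s: 21.42
tcp_pos: [0.6126, 0.0024, 0.1979]
ee_rot: [[0.986, -0.165, 0.008], [-0.165, -0.986, 0.002], [0.008, -0.003, -1.0]]
wrist_force: [-0.2, 0.3, -0.7]
gripper_width: 0.293
```

```bash
python3 v.py p3 .6105 .0025 .055 145,160,50,70 240,85,50,70; python3 -c "
from h import *
plan([.6105,.0025,.198],-9.5,1)"
```

```text
[0.6126 0.0024 0.1979] 25.5 [-0.22  0.29 -0.72] [-0.0076  0.003   1.    ]
t 21.525 tcp [0.6126 0.0024 0.1979] dist mm 2.094986356420601 F [-0.09 -0.12 -0.11] w 25.8
[-2.1, 0.3, -0.1, -0.0029, -0.0075, 0.0001]
```

View pics/p3.png

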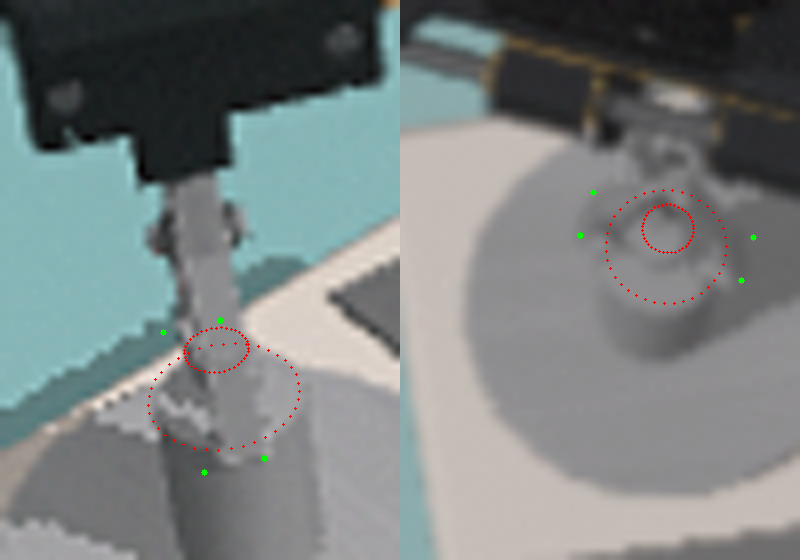

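>>> carry_out --commands '[-0.8,0,-1,0,0,0,-0.3,0,-1,0,0,0,0,0,-1.5,0,0,0,0,0,0,0,0,0]'

```text
time_s: 22.02
tcp_pos: [0.6111, 0.0027, 0.2012]
ee_rot: [[0.986, -0.165, 0.007], [-0.165, -0.986, 0.002], [0.007, -0.003, -1.0]]
wrist_force: [-0.4, 0.1, -0.5]
gripper_width: 0.292
```

>>> carry_out --commands '[0,0,-2,0,0,0,0,0,-2,0,0,0,0,0,-2,0,0,0]'

```text
time_s: 22.4
tcp_pos: [0.611, 0.0026, 0.2074]
ee_rot: [[0.986, -0.165, 0.007], [-0.165, -0.986, 0.002], [0.006, -0.003, -1.0]]
wrist_force: [-0.5, 0.1, -0.6]
gripper_width: 0.294
```

Force is steady, so nothing is snagging. I'll keep rising.

>>> carry_out --commands '[0,0,-4,0,0,0,0,0,-6,0,0,0,0,0,-8,0,0,0,0,0,-12,0,0,0,0,0,-15,0,0,0]'

```text
time_s: 23.02
tcp_pos: [0.6105, 0.0025, 0.255]
ee_rot: [[0.986, -0.165, 0.006], [-0.165, -0.986, 0.001], [0.006, -0.002, -1.0]]
wrist_force: [0.1, 0.9, -1.6]
gripper_width: 0.291
```

```bash
python3 v.py p4 .6115 .0025 .054 145,140,50,70 240,85,50,70; python3 -c "
from h import *
plan([.469,-.282,.24],-9.5,8)"
```

```text
[0.6105 0.0025 0.255 ] 25.3 [ 0.12  0.88 -1.62] [-0.0056  0.0023  1.    ]
t 23.125 tcp [0.6118 0.0026 0.257 ] dist mm 318.8371248619087 F [ 0.21 -0.29  0.05] w 25.0
[-11.8, 38.0, 1.9, -0.0005, -0.0013, 0.0, -11.8, 38.0, 1.9, -0.0005, -0.0013, 0.0, -11.8, 38.0, 1.9, -0.0005, -0.0013, 0.0, -11.8, 38.0, 2.0, -0.0005, -0.0013, 0.0, -11.8, 38.0, 2.0, -0.0005, -0.0013, 0.0]
[-11.7, 38.0, 2.0, -0.0005, -0.0013, 0.0, -11.7, 38.0, 2.1, -0.0005, -0.0013, 0.0, -11.7, 38.0, 2.1, -0.0005, -0.0013, 0.0]
```

View pics/p4.png

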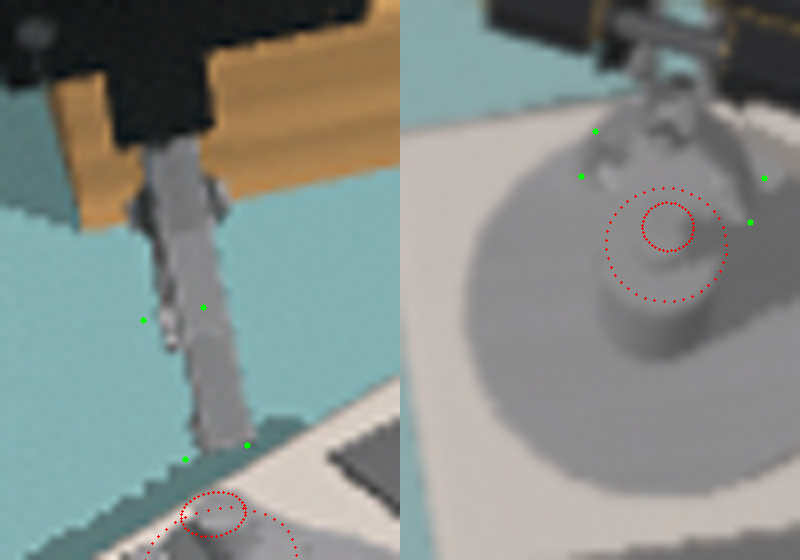

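>>> carry_out --commands '[-5,15,2,0,0,0,-9,28,2,0,0,0,-11,38,2,0,0,0,-11,38,2,0,-0.002,0,-11,38,2,0,-0.002,0]' --grip 43

```text
time_s: 23.75
tcp_pos: [0.5347, -0.1491, 0.2431]
ee_rot: [[0.987, -0.162, 0.002], [-0.162, -0.987, 0.003], [0.002, -0.003, -1.0]]
wrist_force: [0.5, -0.2, -1.4]
gripper_width: 0.499
```

>>> carry_out --commands '[-11,38,2,0,0,0,-11,38,2,0,0,0,-11,33,2,0,0,0,-8,20,1,0,0,0,-4,8,0,0,0,0]'

```text
time_s: 24.38
tcp_pos: [0.4583, -0.2846, 0.2326]
ee_rot: [[0.986, -0.168, -0.005], [-0.168, -0.986, 0.005], [-0.005, -0.004, -1.0]]
wrist_force: [-0.4, -0.3, 0.7]
gripper_width: 0.497
```

```bash
python3 - <<'E'
from h import *
plan([.469,-.282,.24],-9.5,4)
E
```

```text
t 24.375 tcp [ 0.4583 -0.2846  0.2326] dist mm 13.225093911586182 F [-0.4  -0.33  0.72] w 43.2
[2.5, -1.1, -1.9, -0.001, 0.0013, -0.0007, 2.5, -1.1, -1.9, -0.001, 0.0013, -0.0007, 2.5, -1.1, -1.9, -0.001, 0.0013, -0.0007, 2.5, -1.1, -1.8, -0.001, 0.0013, -0.0007]
```

>>> carry_out --commands '[4,-2,-3,-0.002,0.003,0,4,-1.5,-2,-0.002,0.002,0,2,-1,0,0,0,0,0,0,0,0,0,0]' --grip 42

```text
time_s: 24.88
tcp_pos: [0.4702, -0.2805, 0.2379]
ee_rot: [[0.986, -0.166, 0.0], [-0.166, -0.986, -0.0], [0.0, 0.0, -1.0]]
wrist_force: [-0.6, 0.3, -0.6]
gripper_width: 0.488
```

```bash
python3 v.py b1 .6115 .0025 .054 160,90,50,70 365,150,50,70; python3 -c "
from h import *
plan([.469,-.282,.24],-9.5,4)"
```

```text
[ 0.4702 -0.2805  0.2379] 42.5 [-0.6   0.27 -0.57] [-4.e-04 -1.e-04  1.e+00]
t 24.975 tcp [ 0.4699 -0.2807  0.2379] dist mm 2.683589205556147 F [-0.15  0.35 -0.92] w 42.1
[-0.2, 0.4, -0.5, 0.0, -0.0001, -0.0004, -0.2, 0.4, -0.5, 0.0, -0.0001, -0.0004, -0.2, 0.4, -0.5, 0.0, -0.0001, -0.0004, -0.2, 0.4, -0.5, 0.0, -0.0001, -0.0004]
```

View pics/b1.png

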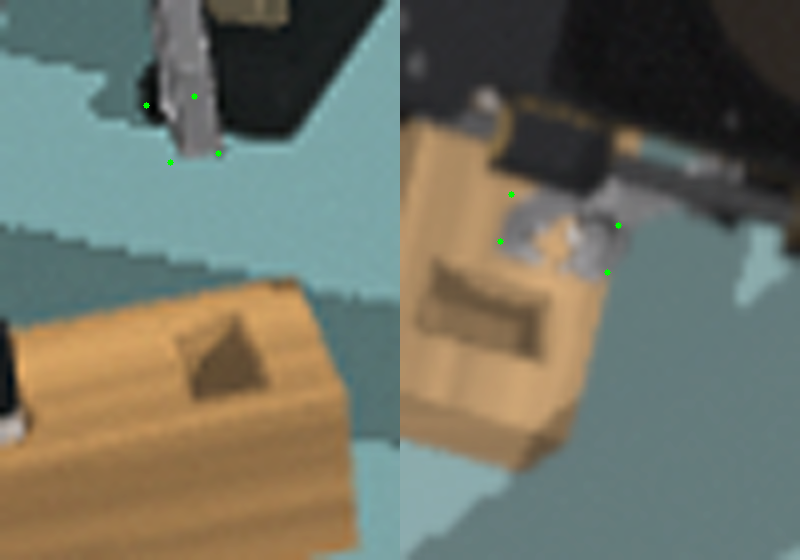

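```bash
python3 - <<'E'
from h import *
np.set_printoptions(precision=4,suppress=True)
s=lambda l:(np.array(l,float))/8-.44+[160,90]
t=lambda l:(np.array(l,float)-[400,0])/8-.44+[365,150]
a=onz('scene',s([(176,338),(242,316),(268,382),(198,402)]),.062);print(a,a.mean(0),[np.linalg.norm(a[i]-a[i-1]) for i in range(4)])
b=onz('top',t([(433,260),(550,296),(541,364),(415,325)]),.062);print(b,b.mean(0),[np.linalg.norm(b[i]-b[i-1]) for i in range(4)])
P=sense()['tcp_pos']
print('near tip seen',onz('scene',s([(201,155)]),P[2]-.09),onz('scene',s([(201,155)]),P[2]-.088),'pred',(P+[0.1657*-.017*-1*.0+.0028,.0168,0]))
print('top jaws',onz('top',t([(560,235)]),P[2]-.088))
E
```

```text
[[ 0.4746 -0.2967  0.062 ]
 [ 0.4512 -0.2976  0.062 ]
 [ 0.4579 -0.2602  0.062 ]
 [ 0.4814 -0.2611  0.062 ]] [ 0.4663 -0.2789  0.062 ] [np.float64(0.03624968515552945), np.float64(0.02339911751071153), np.float64(0.038034535180571344), np.float64(0.023547541308603856)]
[[ 0.4791 -0.2611  0.062 ]
 [ 0.472  -0.3     0.062 ]
 [ 0.4495 -0.2986  0.062 ]
 [ 0.4573 -0.2568  0.062 ]] [ 0.4645 -0.2791  0.062 ] [np.float64(0.022302354449285355), np.float64(0.03959104388364159), np.float64(0.022552870888345327), np.float64(0.042495789761853905)]
near tip seen [[ 0.4702 -0.2654  0.1479]] [[ 0.4712 -0.2625  0.1499]] pred [ 0.4727 -0.2639  0.2379]
top jaws [[ 0.4694 -0.2806  0.1499]]
```

>>> carry_out --commands '[-1.2,-0.6,12,0,0,0,-1,-0.5,16,0,0,0,0,0,18,0,0,0,0,0,16,0,0,0,0,0,10,0,0,0]'

```text
time_s: 25.6
tcp_pos: [0.4667, -0.2783, 0.1611]
ee_rot: [[0.986, -0.167, -0.001], [-0.167, -0.986, 0.001], [-0.001, -0.001, -1.0]]
wrist_force: [1.3, 0.0, -0.8]
gripper_width: 0.486
```

>>> carry_out --commands '[0,0,0,0,0,0]'

```text
time_s: 25.72
tcp_pos: [0.466, -0.278, 0.1599]
ee_rot: [[0.986, -0.167, -0.004], [-0.167, -0.986, 0.002], [-0.004, -0.001, -1.0]]
wrist_force: [-0.1, 0.1, -0.3]
gripper_width: 0.484
```

```bash
python3 v.py b2 .6115 .0025 .054 160,90,50,70 365,150,50,70; python3 -c "
from h import *
plan([.468,-.2792,.162],-9.5,1)"
```

```text
[ 0.466  -0.278   0.1599] 42.1 [-0.11  0.07 -0.32] [0.0038 0.0012 1.    ]
t 25.825 tcp [ 0.4668 -0.2783  0.1611] dist mm 1.7273167795146862 F [ 0.55 -0.32 -1.58] w 42.3
[1.3, 0.6, -0.9, -0.0007, 0.0013, -0.0015]
```

View pics/b2.png

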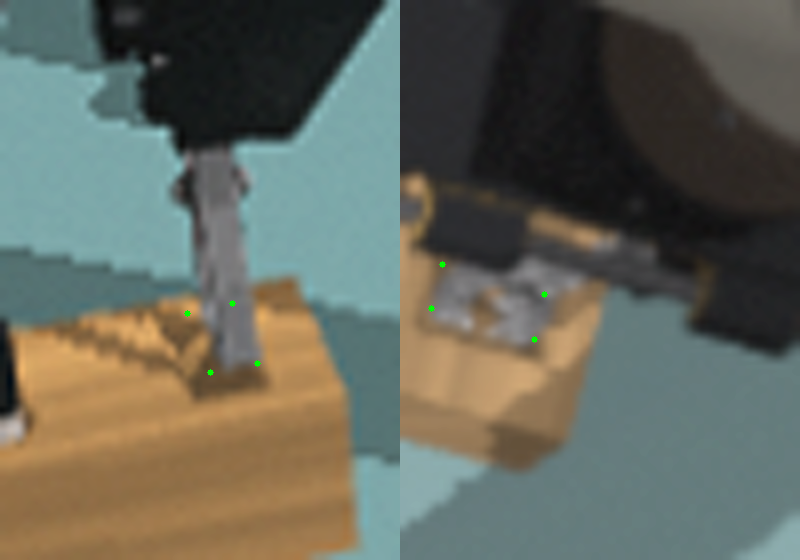

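>>> carry_out --commands '[0.8,0.3,4,0,0,0,0,0,4,0,0,0,0,0,4,0,0,0,0,0,3,0,0,0]'

```text
time_s: 26.32
tcp_pos: [0.4686, -0.2791, 0.1469]
ee_rot: [[0.986, -0.166, 0.002], [-0.166, -0.986, -0.0], [0.003, -0.0, -1.0]]
wrist_force: [0.2, 0.4, -0.4]
gripper_width: 0.487
```

>>> carry_out --commands '[0,0,5,0,0,0,0,0,5,0,0,0,0,0,5,0,0,0]'

```text
time_s: 26.7
tcp_pos: [0.4687, -0.2792, 0.1309]
ee_rot: [[0.986, -0.166, 0.003], [-0.166, -0.986, -0.0], [0.003, -0.0, -1.0]]
wrist_force: [0.6, -0.0, -0.5]
gripper_width: 0.485
```

>>> carry_out --commands '[0,0,5,0,0,0,0,0,5,0,0,0,0,0,5,0,0,0]'

```text
time_s: 27.08
tcp_pos: [0.4687, -0.2792, 0.1147]
ee_rot: [[0.986, -0.166, 0.002], [-0.166, -0.986, -0.0], [0.002, -0.0, -1.0]]
wrist_force: [0.4, -1.2, -1.1]
gripper_width: 0.485
```

>>> carry_out --commands '[0,0,4,0,0,0,0,0,3,0,0,0,0,0,2,0,0,0]'

```text
time_s: 27.45
tcp_pos: [0.4687, -0.2791, 0.1048]
ee_rot: [[0.986, -0.166, 0.002], [-0.166, -0.986, -0.0], [0.002, -0.0, -1.0]]
wrist_force: [0.6, 0.1, -0.1]
gripper_width: 0.481
```

>>> carry_out --commands '[0,0,1.5,0,0,0,0,0,1.5,0,0,0]'

```text
time_s: 27.7
tcp_pos: [0.469, -0.2793, 0.102]
ee_rot: [[0.986, -0.166, 0.003], [-0.166, -0.986, -0.001], [0.003, 0.0, -1.0]]
wrist_force: [0.1, 0.7, 4.5]
gripper_width: 0.487
```

>>> carry_out --commands '[0,0,0,0,0,0,0,0,0,0,0,0,0,0,0,0,0,0,0,0,0,0,0,0,0,0,0,0,0,0]' --grip 80

```text
time_s: 28.32
tcp_pos: [0.4695, -0.2795, 0.1027]
ee_rot: [[0.986, -0.166, 0.004], [-0.166, -0.986, -0.001], [0.004, 0.0, -1.0]]
wrist_force: [-0.6, -0.8, 0.3]
gripper_width: 0.899
```

>>> carry_out --commands '[0,0,0,0,0,0,0,0,0,0,0,0]'

```text
time_s: 28.58
tcp_pos: [0.4695, -0.2795, 0.1027]
ee_rot: [[0.986, -0.166, 0.004], [-0.166, -0.986, -0.001], [0.004, 0.001, -1.0]]
wrist_force: [0.2, -0.6, -0.8]
gripper_width: 0.917
```

>>> carry_out --commands '[0,0,-6,0,0,0,0,0,-12,0,0,0,0,0,-18,0,0,0,0,0,-22,0,0,0,0,0,-25,0,0,0]'

```text
time_s: 29.2
tcp_pos: [0.4685, -0.2793, 0.1893]
ee_rot: [[0.986, -0.166, 0.002], [-0.166, -0.986, -0.001], [0.002, 0.001, -1.0]]
wrist_force: [-0.3, 0.2, 0.3]
gripper_width: 0.922
```

>>> carry_out --commands '[0,0,-30,0,0,0,-25,10,-40,0,0,0,-40,10,-30,0,0,0,-40,10,0,0,0,0,-20,0,0,0,0,0]'

```text
time_s: 29.82
tcp_pos: [0.3386, -0.289, 0.2991]
ee_rot: [[0.986, -0.164, 0.013], [-0.164, -0.986, -0.006], [0.014, 0.004, -1.0]]
wrist_force: [0.1, -0.5, 0.7]
gripper_width: 0.919
```

>>> carry_out --commands '[0,0,0,0,0,0,0,0,0,0,0,0]'

```text
time_s: 30.08
tcp_pos: [0.3384, -0.2889, 0.3003]
ee_rot: [[0.986, -0.164, 0.015], [-0.164, -0.986, -0.007], [0.016, 0.005, -1.0]]
wrist_force: [0.7, -0.2, 0.5]
gripper_width: 0.921
```

```bash
python3 - <<'E'
from h import *
i=capture('scene');j=capture('top');np.save('es.npy',i);np.save('et.npy',j)
save('end',np.hstack([cv2.resize(i[90:300,110:320],(400,400)),cv2.resize(j[60:220,110:420][:, :],(400,400*160//310)).repeat(1,0) if 0 else cv2.resize(j[60:220,250:410],(400,400))]))
plan([.469,-.282,.24],-9.5,1)
S=lambda c,x,y,w,h,f:cv2.resize(c[y:y+h,x:x+w],None,fx=f,fy=f,interpolation=cv2.INTER_CUBIC)
save('end2',np.hstack([S(i,140,95,80,110,5),S(i,145,170,80,110,5)]))
E
```

```text
t 30.175 tcp [ 0.3386 -0.2889  0.3   ] dist mm 143.66899429517295 F [-0.06  0.06 -0.12] w 79.9
[126.5, -28.4, 61.8, 0.0046, -0.0154, 0.0012]
```

View pics/end.png

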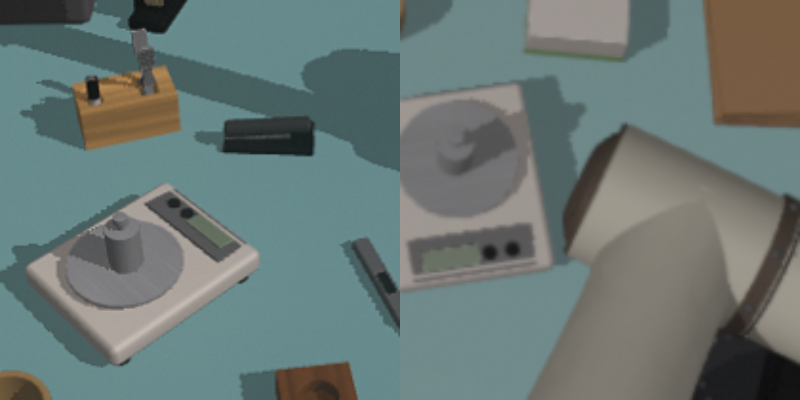

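View pics/end2.png

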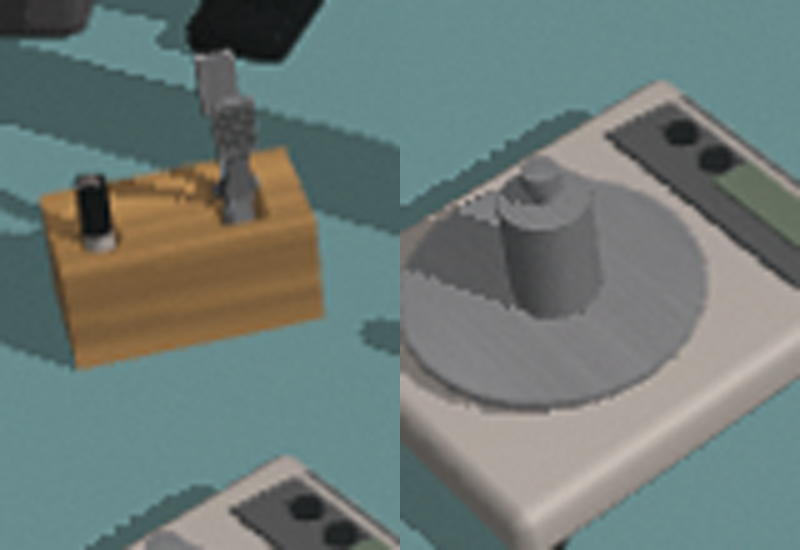

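```bash
python3 - <<'E'
from h import *
s=np.array([(553,292)]);s=(s-[400,0])/5-.4+[145,170]
t=np.array([(455,158)]);t=(t-[400,0])/2.5-.3+[250,60]
print('base s',onz('scene',s,.054)); k=(np.array([(542,172)])-[400,0])/5-.4+[145,170]; print('knob top s',onz('scene',k,.122))
k=(np.array([(456,134)])-[400,0])/2.5-.3+[250,60];print('knob top t',onz('top',k,.122),'pan ~ .610 .002')
i=np.load('es.npy');j0=np.load('scene0.npy')
d=[cv2.resize(c[270:375,245:320],None,fx=5,fy=5,interpolation=cv2.INTER_CUBIC) for c in(j0,i)];save('case_end',np.hstack(d))
E
```

```text
base s [[0.61175724 0.0044721  0.054     ]]
knob top s [[0.60850084 0.00476649 0.122     ]]
knob top t [[0.6100915  0.00469077 0.122     ]] pan ~ .610 .002
```

View pics/case_end.png

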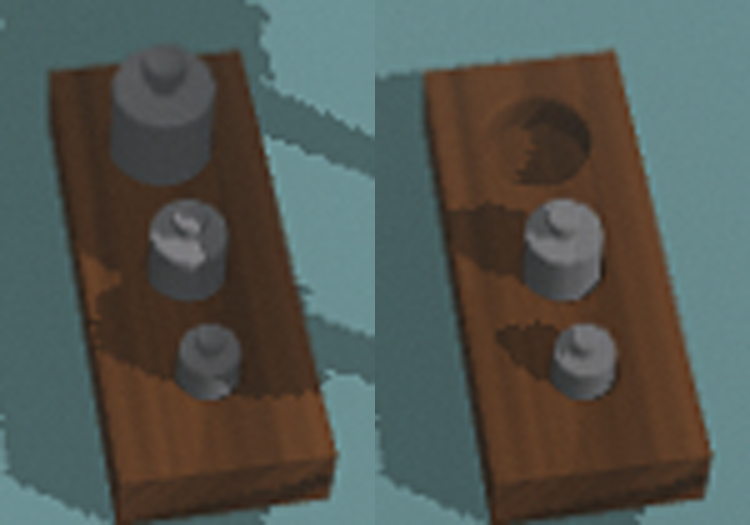

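The weight stands about 3 mm from the pan's centre and is upright. The tongs are within about 1 px of where they started, and the other two weights haven't moved. I'm handing in the job.

```bash
python3 -c "
from h import *
print(finish_job());print(sense()['time_s'])"
```

```text
the job is handed in; nothing more can be done
None
the job is handed in; nothing more can be done
```

The job is done and handed in after about 30 s of the 72 s allowed; the hand-in gives no verdict. I took the 500 g weight by its neck with the tongs, stood it on the pan and put the tongs back in their slot.

What the last checks showed:
- **Weight on the pan:** it stands upright about 3 mm from the pan's centre, as measured in both cameras. I lowered it in steps of about 0.6 mm and opened the tongs only once the wrist force showed the scale was carrying it. I estimate the scale's load stayed below about 7.5 N (limit 10 N), going by the wrist force.
- **Tongs:** they reached the slot floor at the same tool height (0.102 m) they were picked up from. In the final picture they sit within about 1 pixel of where they started.
- **Other weights:** the 200 g and 100 g weights look unmoved in the before and after pictures.
- **Robot:** it is clear of everything, and its last wrist force reading was near zero.

**Disagreements:**
- The two cameras differed by 2–3 mm on the positions of the case, pan and slot.
- At the slot they gave opposite signs for the tongs' side offset, about 2 mm each way. I used a small compromise correction, and the tongs went in with no noticeable force.

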